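# Key a gear onto the checking spindle

## Task

Mount the gear on the upright checking spindle. First drop the loose steel key into the slot in the spindle's end, fully home, then slide the gear on boss up with its keyway over the key until it sits flush on the spindle's shoulder; lower it gently, do not let it drop, and let go of everything.

Things in the scene. Friction and masses are not known exactly. Their poses are not given: they have to be found in the camera images.
- spindle: Fixed dark steel block 120 x 120 x 40 mm with a bright shoulder (56 mm diameter, 8 mm high) and an upright spindle (26 mm diameter, 28 mm tall) on it. Origin: centre of the block's underside, z up along the spindle axis. Above the bench: shoulder face 48 mm, slot floor 66, spindle end 76. The slot runs along x through the axis, open towards +x.
- shoulder (a point): Point on the spindle axis at the level of the shoulder face, where the gear's underside must rest; axes as the spindle block's, x along the slot towards its open end.
- slot (a point): On the floor of the slot in the spindle's end, 6 mm from the axis towards the open end: the middle of the key's underside belongs here, key along x. Slot 13 mm wide, 10 deep, lips bevelled, shut 9.5 mm from the axis on the -x side. The key at home stands 10 mm above the spindle's end and 7 mm out beyond its side at +x.
- key: Loose plain steel key, a bevelled bar 28 (x, long) x 10 (y, wide) x 20 mm (z, high), about 42 g, standing on its 28 x 10 face. Origin: centre of the underside. Both ends alike. Grip it across its width by the upper 9 mm at most: the fingers must stay above the spindle's end when it is home.
- key_center (a point): Centre of the key, 10 mm above its origin; axes as the key's.
- gear: Loose steel gear, about 0.75 kg, lying flat, boss up. Toothed rim 84 mm diameter, 10 mm high; round boss 56 mm diameter from there up to 38 mm: grip across the boss. Origin: centre of the underside, z up. Bore 29 mm diameter with one keyway, 14 mm wide, full height, on the +x side, reaching 23 mm from the axis. Mounted: its x points as the spindle's x, its top is level with the key's.
Not all that is in view belongs to the job. Leave any purple look-alike of the key alone.

How it is judged:
By the outcome, as a careful person would: the job done as asked, in the order asked, and still so for the second after the job is handed in, with the robot touching nothing.
It also fails if it takes over 67 s, if anything falls off the work surface, if the arm or the gripper's body presses on something with over 40 N, if the wrist force passes 120 N, or if a joint passes its speed limit or range.

## Robot

A 6-joint arm with a two-finger parallel gripper is mounted at the origin on the work surface. World frame = base frame: x ahead of the robot, y to its left, z up, the work surface at z = 0. Lengths are in m, angles in rad, forces in N, time in s.
With the tool pointing down it reaches from about 0.425 to 0.925 m from the base axis. Payload 12.5 kg.
Tool frame: the origin (TCP) lies midway between the tips of the shut fingers; the grasp point (between the pads) lies 19 mm behind it; y points along the fingers, z is the direction in which the jaws open and shut, and the axes are right-handed (so a half turn about y gives the same grasp; the last joint's range is limited). The gripper opens to 85 mm and grips with 20 to 120 N. Pads are 22 mm wide; open, the fingers measure 114 mm over their backs; the gripper's body (76 mm by 85 mm) begins 54 mm behind the grasp point. The pads swing forward as they close: fully open they stand 13 mm farther back than shut.
Start: joints at [-1.29, 0.491, 1.559, -0, 1.092, -0.106], TCP at [0.236, -0.579, 0.231] pointing down, gripper open.
Joint ranges: [-3.1, 3.1], [-0.84, 2.19], [0.05, 2.79], [-1.13, 4.28], [0.06, 2.93], [-2.69, 2.69]. Speed limits (rad/s): [2.22, 2.22, 2.79, 3.14, 3.14, 3.14].

## Interface

Orientations are given as a unit quaternion [x, y, z, w].
In Python, from rig import monitor, cams, ticket gives the robot as it stands. The module is installed in compiled form; this text tells all that it offers.
- The arm moves only by the tool apply_moves, never from a script. Its argument "steps" is a list of rows, each a list of 7 numbers: the shift along the tool's x, y, z in mm, then the turn, a rotation vector about the tool's x, y, z in rad, then the opening, from 0 (shut) to 1 (fully open). In form: [[dx, dy, dz, wx, wy, wz, jaw], ...]. A call has exactly 10 rows; each row is the pose to reach, as a shift and turn from the pose measured when the call began, along the tool's axes at that moment; what a row does not reach only later rows make up. A row lasts 1/12 s, in which the tool goes at most 41.7 mm and 7.16 degrees, less where a joint would pass 70% of its speed; a pose out of reach is approached as far as the arm can. A call with a gripper value outside its range is refused whole. The fingers move at their own pace and stop on an object; "newtons" is the grip in N (left out, the last holds). Time passes only in rows, so rows that repeat a pose let the fingers close, or fill a call up. It gives the time, the measured TCP pose, the force and the opening at its end, in the units of the state.
- monitor.read_state(): the state, without advancing time (a new reading comes with each control period).
- cams.grab_frame(name): name is "side" or "top" or "wrist"; returns a dict with "color" (384x512x3 uint8, red, green, blue), "range_z" (384x512 float32, m along the optical axis (not along the pixel's ray), 0 where there is no reading), "fx", "fy", "cx", "cy" (pixels), "view" (4x4, takes a point from world to camera coordinates). Camera axes: x right, y up, looking along -z (the intrinsics and any distortion apply to the point x, -y, -z); pixel columns grow to the right and rows downward; lengths in m; the calibration is good to about 2 mm. A picture is of the moment at which its call begins.
- ticket.close_job(): hands the job in, once; it reports no verdict.
The state is a dict: "t": time; "joint_positions": joint angles; "qvel": joint speeds; "joint_efforts": joint torques, N m; "position": TCP position; "orientation": TCP orientation; "contact_force": force on the tool from outside, world axes, zero at the start; "ft_torque": the same for the moment, N m; "opening": finger opening in m.
Only numpy, scipy, OpenCV 4.12 (cv2) and the standard library are available. Lean on these libraries where they do the work, as an engineer would, in place of code of your own. Each camera call takes 0.05 s, during which the arm holds its last target.

## Working session

There is one attempt and no reset: what is moved stays moved. The work goes in short steps, Python scripts to look and compute and a tool call to move; the robot and the scene stay as the last step left them, time stands still between calls to the robot, and variables do not carry over. Pictures are saved under pics/ and viewed, and the job is handed in when it is done.

Besides the shell and the picture viewer there is one more tool, called after ">>>" as name(argument=value, ...) on one line, values as JSON. apply_moves: Moves the arm, as the interface text tells. Its arguments: {"type":"object","properties":{"steps":{"type":"array","items":{"type":"array","items":{"type":"number"}}},"newtons":{"type":"number"}},"required":["steps"]}

```bash
ls; mkdir -p pics; cat > h.py <<'E'
import numpy as np, cv2
from rig import monitor, cams, ticket
from scipy.spatial.transform import Rotation as R
def save(n,name):
    f=cams.grab_frame(n); cv2.imwrite('pics/'+name+'.png',f['color'][:,:,::-1]); np.savez('pics/'+name+'.npz',**{k:np.array(v) for k,v in f.items()}); return f
def load(name): return dict(np.load('pics/'+name+'.npz'))
def ray(f,u,v):
    V=np.array(f['view']); d=np.array([(u-f['cx'])/f['fx'],-(v-f['cy'])/f['fy'],-1.0])
    Rw=V[:3,:3].T; return -Rw@V[:3,3], Rw@d
def onplane(f,u,v,z):
    o,d=ray(f,u,v); return o+d*(z-o[2])/d[2]
def pt(f,u,v):
    o,d=ray(f,u,v); return o+d*f['range_z'][int(v),int(u)]
def proj(f,p):
    V=np.array(f['view']); c=V[:3,:3]@np.array(p)+V[:3,3]
    return f['fx']*c[0]/-c[2]+f['cx'], f['fy']*-c[1]/-c[2]+f['cy']
def cloud(f):
    v,u=np.mgrid[0:384,0:512]; z=f['range_z']; V=np.array(f['view'])
    c=np.stack([(u-f['cx'])/f['fx']*z,-(v-f['cy'])/f['fy']*z,-z],-1)
    return (c-V[:3,3])@V[:3,:3]
E
python3 - <<'E'
from h import *
for n in ['top','side','wrist']:
    f=save(n,n+'0'); print(n,f.keys(),f['fx'],f['cx'],f['cy'],np.round(f['view'],3).tolist(),(f['range_z']==0).mean())
s=monitor.read_state();print(s)
E
```

```text
pics
top dict_keys(['color', 'range_z', 'fx', 'fy', 'cx', 'cy', 'view']) 451.6169118125038 262.51294930275964 194.15136712370787 [[-0.002, -1.0, -0.008, 0.007], [0.986, -0.003, 0.168, -0.539], [-0.168, -0.008, 0.986, -1.086], [0.0, 0.0, 0.0, 1.0]] 0.0040435791015625
side dict_keys(['color', 'range_z', 'fx', 'fy', 'cx', 'cy', 'view']) 362.7934328878299 251.22853524470372 192.23585700010014 [[-0.788, -0.616, -0.011, 0.44], [0.31, -0.412, 0.857, -0.228], [-0.532, 0.672, 0.515, -0.513], [0.0, 0.0, 0.0, 1.0]] 0.004069010416666667
wrist dict_keys(['color', 'range_z', 'fx', 'fy', 'cx', 'cy', 'view']) 300.2339424692574 258.53494531566656 188.58386508445835 [[0.378, -0.926, -0.0, -0.626], [0.876, 0.358, -0.323, 0.044], [0.299, 0.122, 0.946, -0.38], [0.0, 0.0, 0.0, 1.0]] 0.004094441731770833
{'t': 0.15, 'joint_positions': array([-1.28961657e+00,  4.91404552e-01,  1.55933213e+00,  1.25788917e-05,
        1.09173637e+00, -1.05604986e-01]), 'qvel': array([ 0.00089307, -0.00463715, -0.000736  ,  0.00103395,  0.00029215,
        0.00114631]), 'joint_efforts': array([ 2.02316856e-03, -6.18707728e+01, -2.61692172e+01, -8.04315846e-05,
        3.20235238e-03,  8.20389090e-06]), 'position': array([ 0.23572754, -0.57864356,  0.23086446]), 'orientation': array([-0.13591957,  0.69423557, -0.69361474,  0.13587285]), 'contact_force': array([ 1.09933026,  1.01099543, -0.62164896]), 'ft_torque': array([-0.02879505,  0.02191635, -0.01655705]), 'opening': 0.08529226163233623}
```

View pics/top0.png

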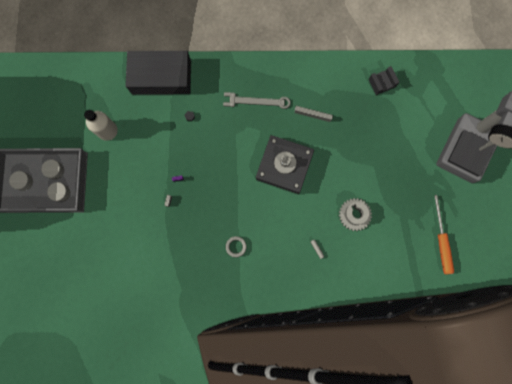

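View pics/side0.png

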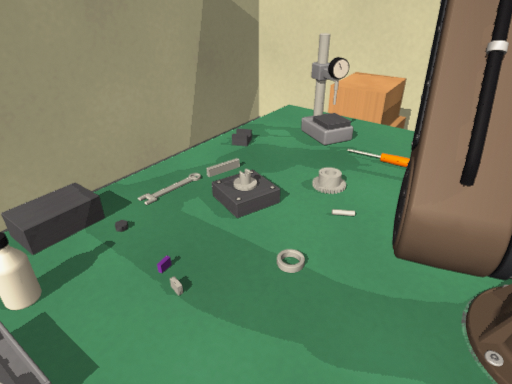

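View pics/wrist0.png

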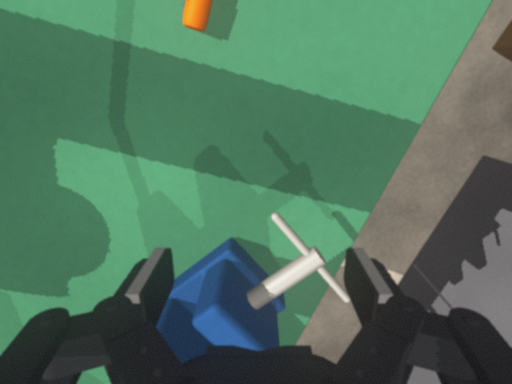

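```bash
python3 - <<'E'
from h import *
a=cv2.imread('pics/top0.png'); b=cv2.imread('pics/side0.png')
def c(im,u,v,r,s): return cv2.resize(im[v-r:v+r,u-r:u+r],(s,s),interpolation=cv2.INTER_CUBIC)
row1=np.hstack([c(a,174,190,25,260),c(a,285,164,35,260),c(a,355,213,25,260)])
row2=np.hstack([c(b,170,276,25,260),c(b,246,186,38,260),c(b,335,195,30,260)])
cv2.imwrite('pics/crop0.png',np.vstack([row1,row2]))
f=load('top0');g=load('side0')
for u,v in [(168,201),(177,178),(190,116),(318,249),(285,164),(355,213),(236,247)]: print('top',u,v,pt(f,u,v).round(4))
for u,v in [(176,286),(164,264),(343,213),(122,226)]: print('side',u,v,pt(g,u,v).round(4))
E
```

```text
top 168 201 [0.5266 0.2481 0.0187]
top 177 178 [0.5864 0.2264 0.0204]
top 190 116 [0.7562 0.1983 0.0131]
top 318 249 [ 0.4037 -0.1341  0.012 ]
top 285 164 [ 0.6085 -0.0502  0.078 ]
top 355 213 [ 0.4968 -0.2336 -0.0023]
top 236 247 [ 0.4099  0.074  -0.0014]
side 176 286 [0.5192 0.2556 0.0169]
side 164 264 [0.5782 0.2316 0.0161]
side 343 213 [ 0.3999 -0.1299  0.0044]
side 122 226 [0.7454 0.2048 0.0112]
```

View pics/crop0.png

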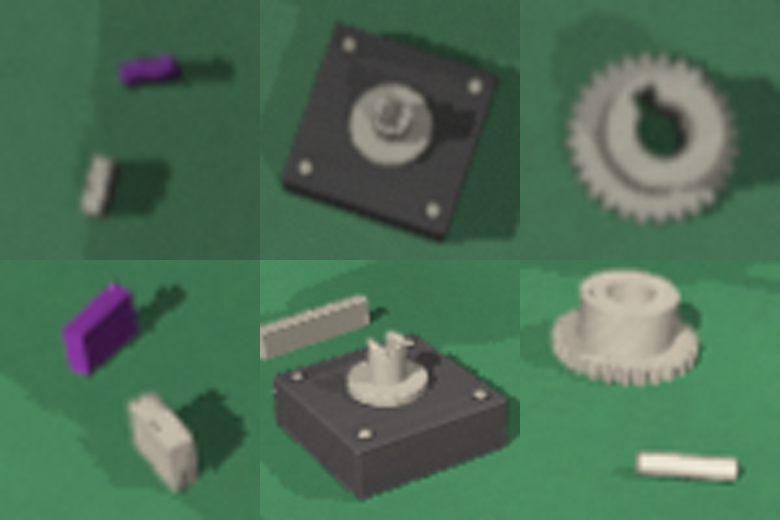

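```bash
python3 - <<'E'
from h import *
s=monitor.read_state()
M=R.from_quat(s['orientation']).as_matrix(); print('tool axes cols',M.round(3).tolist())
f=load('wrist0'); V=f['view']; Rw=V[:3,:3].T; o=-Rw@V[:3,3]
print('cam pos rel TCP in tool', (M.T@(o-s['position'])).round(4)); print('cam axes in tool', (M.T@Rw).round(3).tolist())
for z in [0,0.05,.076]:
  p=onplane(f,256,192,z); print(z,'center hit',p.round(3), 'rel tool',(M.T@(p-s['position'])).round(3))
# gear & spindle coarse from top cloud
for nm in ['top0','side0']:
  f=load(nm); P=cloud(f)
  def st(c,r,z0,z1):
    m=(np.hypot(P[...,0]-c[0],P[...,1]-c[1])<r)&(P[...,2]>z0)&(P[...,2]<z1); q=P[m]; return len(q), q.mean(0).round(4), q.min(0).round(4),q.max(0).round(4)
  print(nm,'gear top',st((.5,-.22),.06,.033,.045)); print('spindle',st((.605,-.05),.03,.06,.09)); print('key',st((.52,.25),.025,.012,.03)); print('block top', st((.605,-.05),.09,.036,.044))
E
```

```text
tool axes cols [[-0.926, -0.0, 0.377], [-0.377, 0.001, -0.926], [-0.0, -1.0, -0.001]]
cam pos rel TCP in tool [-0.0822 -0.1428  0.0014]
cam axes in tool [[-0.001, -0.946, -0.323], [-0.0, 0.323, -0.946], [1.0, -0.001, -0.001]]
0 center hit [ 0.189 -0.596  0.   ] rel tool [ 0.05   0.231 -0.002]
0.05 center hit [ 0.205 -0.59   0.05 ] rel tool [ 0.032  0.181 -0.001]
0.076 center hit [ 0.214 -0.586  0.076] rel tool [ 0.023  0.155 -0.001]
top0 gear top (266, array([ 0.4903, -0.232 ,  0.0369]), array([ 0.4643, -0.2588,  0.033 ]), array([ 0.5202, -0.2034,  0.0427]))
spindle (91, array([ 0.6194, -0.0513,  0.0696]), array([ 0.6075, -0.0629,  0.0602]), array([ 0.6333, -0.0383,  0.078 ]))
key (48, array([0.5279, 0.2494, 0.0187]), array([0.514 , 0.2427, 0.0138]), array([0.5425, 0.2555, 0.0231]))
block top (1594, array([ 0.6182, -0.0512,  0.0392]), array([ 0.5457, -0.1241,  0.036 ]), array([0.6899, 0.022 , 0.044 ]))
side0 gear top (166, array([ 0.4866, -0.2297,  0.0357]), array([ 0.4603, -0.2598,  0.0331]), array([ 0.5158, -0.2006,  0.038 ]))
spindle (90, array([ 0.6129, -0.0479,  0.069 ]), array([ 0.6037, -0.0636,  0.0601]), array([ 0.6267, -0.0378,  0.0755]))
key (98, array([0.5234, 0.2518, 0.0177]), array([0.5107, 0.2428, 0.0121]), array([0.5398, 0.2582, 0.0214]))
block top (1002, array([ 0.6091, -0.0411,  0.0383]), array([ 0.5417, -0.1225,  0.036 ]), array([0.6888, 0.0208, 0.044 ]))
```

```bash
cat >> h.py <<'E'
def pose(th_deg):
    t=np.radians(th_deg); z=np.array([np.cos(t),np.sin(t),0]); y=np.array([0,0,-1.]); return np.stack([np.cross(y,z),y,z],1)
def go(x,y,z,th):
    s=monitor.read_state(); M=R.from_quat(s['orientation']).as_matrix(); p=s['position']
    cur=np.degrees(np.arctan2(M[1,2],M[0,2]))
    d=M.T@(np.array([x,y,z])-p)*1000; w=R.from_matrix(M.T@pose(th)).as_rotvec()
    q1=np.degrees(np.arctan2(y,x))
    print('t',round(s['t'],2),'cur',p.round(4),'th',round(cur,2),'F',s['contact_force'].round(1),'open',round(s['opening'],4),'q6 expected',round((q1-th+180)%360-180,1))
    print('row',d.round(1).tolist(),w.round(4).tolist())
E
python3 - <<'E'
from h import *
P=cloud(load('top0'))
m=(P[...,0]>.15)&(P[...,0]<.8)&(P[...,1]>-.55)&(P[...,1]<.35)&(P[...,2]>.09)
q=P[m]; print(len(q)); 
if len(q): print(q.min(0),q.max(0))
# want the gear at tool x +35 from TCP
th=-25; M=pose(th); t=np.array([.488,-.231,.15])-M[:,0]*.035; print(t)
go(*t,th)
E
```

```text
26450
[ 0.1501692  -0.54951813  0.09072469] [0.73870367 0.13739    1.1609568 ]
[ 0.50279164 -0.19927923  0.15      ]
t 0.15 cur [ 0.2357 -0.5786  0.2309] th -67.84 F [ 1.1  1.  -0.6] open 0.0853 q6 expected 3.4
row [-390.4, 81.1, -250.5] [0.0008, -0.7477, -0.0004]
```

>>> apply_moves(steps=[[-40,0,-25,0,-0.12,0,1],[-80,0,-50,0,-0.24,0,1],[-120,0,-75,0,-0.36,0,1],[-160,10,-100,0,-0.48,0,1],[-195,20,-125,0,-0.6,0,1],[-230,30,-150,0,-0.7,0,1],[-265,40,-175,0,-0.748,0,1],[-300,50,-200,0,-0.748,0,1],[-345,65,-225,0,-0.748,0,1],[-390,81,-250,0,-0.748,0,1]])

```text
t: 0.98
position: [0.47, -0.2413, 0.1658]
orientation: [-0.38, 0.596, -0.596, 0.38]
contact_force: [0.2, -0.5, -0.7]
opening: 0.0853
```

>>> apply_moves(steps=[[0,0,0,0,0,0,1],[0,0,0,0,0,0,1],[0,0,0,0,0,0,1],[0,0,0,0,0,0,1],[0,0,0,0,0,0,1],[0,0,0,0,0,0,1],[0,0,0,0,0,0,1],[0,0,0,0,0,0,1],[0,0,0,0,0,0,1],[0,0,0,0,0,0,1]])

```text
t: 1.82
position: [0.4699, -0.2414, 0.1658]
orientation: [-0.38, 0.597, -0.596, 0.38]
contact_force: [-1.5, -0.2, 0.7]
opening: 0.0849
```

```bash
python3 - <<'E'
from h import *
save('wrist','w1'); M=pose(-25); t=np.array([.488,-.231,.15])-M[:,0]*.035
go(*t,-25); print(monitor.read_state()['joint_positions'].round(3))
E
```

```text
t 1.87 cur [ 0.47   -0.2414  0.1658] th -25.0 F [-0.4  0.6 -0.1] open 0.0852 q6 expected 3.4
row [-52.0, 15.8, 12.0] [0.0001, 0.0, -0.0006]
[-6.000e-01  4.370e-01  1.869e+00  1.000e-03  8.360e-01 -1.640e-01]
```

View pics/w1.png

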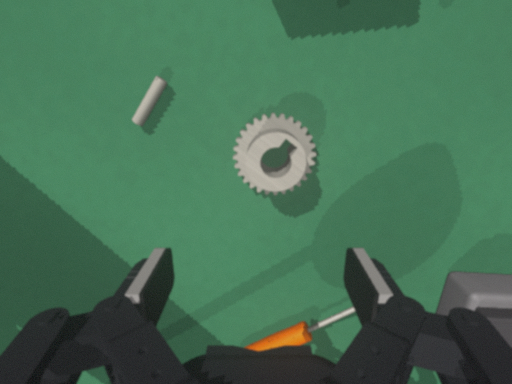

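```bash
python3 - <<'E'
from h import *
a=cv2.imread('pics/w1.png'); c=a[105:205,225:325]; cv2.imwrite('pics/w1c.png',cv2.resize(c,(600,600),interpolation=cv2.INTER_CUBIC))
E
```

```text
(no output)
```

View pics/w1c.png

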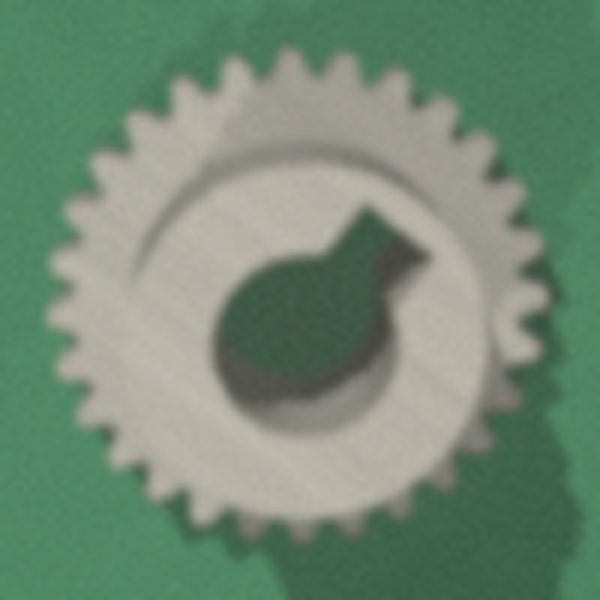

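```bash
python3 - <<'E'
from h import *
f=load('w1')
def im(x,y): return 225+(x+.5)/6-.5,105+(y+.5)/6-.5
g=lambda x,y: onplane(f,*im(x,y),.038)
L,Rr,T,B=g(212,347),g(398,347),g(305,255),g(305,438)
print('bore',np.linalg.norm(L-Rr),np.linalg.norm(T-B)); c1=(L+Rr+T+B)/4
l,r,t,b=g(130,340),g(490,340),g(310,160),g(310,520); c2=(l+r+t+b)/4
print('boss',np.linalg.norm(l-r),np.linalg.norm(t-b)); print(c1.round(4),c2.round(4))
k1,k2=g(366,205),g(432,255); k=(k1+k2)/2; print('kw width',np.linalg.norm(k1-k2))
for c in (c1,c2): d=(k-c); print(np.linalg.norm(d),np.degrees(np.arctan2(d[1],d[0])))
d=k1-k2; print('perp ang',np.degrees(np.arctan2(d[1],d[0]))-90)
# bore edge via boss fit from depth
P=cloud(f); m=(np.hypot(P[...,0]-c1[0],P[...,1]-c1[1])<.06)&(P[...,2]>.034)&(P[...,2]<.043); print(P[m].mean(0), np.median(P[m][:,2]))
# boss top contour from depth mask
cs,_=cv2.findContours(m.astype(np.uint8),cv2.RETR_EXTERNAL,cv2.CHAIN_APPROX_NONE); cc=max(cs,key=cv2.contourArea)[:,0]
(e,rad)=cv2.minEnclosingCircle(cc); el=cv2.fitEllipse(cc); print(el); print(onplane(f,*el[0],.038).round(4))
# spindle visible?
for z,p in [('spindle',(.615,-.05,.076))]: print(proj(f,p))
E
```

```text
bore 0.028680195216696326 0.028963181154320325
boss 0.05543872238774177 0.056887838233117556
[ 0.4906 -0.235   0.038 ] [ 0.4916 -0.2346  0.038 ]
kw width 0.012732314938414967
0.022878576152407164 27.71445011165999
0.021848845024432018 28.15191570127015
perp ang 28.518640750262847
[ 0.48995045 -0.23457445  0.03813571] 0.038162354139542894
((275.38677978515625, 161.11997985839844), (58.474796295166016, 59.8001594543457), 72.09184265136719)
[ 0.4911 -0.2338  0.038 ]
(np.float64(347.2585202962664), np.float64(-198.76869127392905))
```

```bash
python3 - <<'E'
from h import *
go(.613,-.050,.17,-17)
E
```

```text
t 1.87 cur [ 0.47   -0.2414  0.1658] th -25.0 F [-0.4  0.6 -0.1] open 0.0852 q6 expected 12.3
row [-233.9, -4.1, 48.8] [0.0001, -0.1396, -0.0006]
```

>>> apply_moves(steps=[[-38,0,8,0,-0.03,0,1],[-76,0,16,0,-0.06,0,1],[-114,0,24,0,-0.09,0,1],[-152,0,32,0,-0.12,0,1],[-190,-2,40,0,-0.14,0,1],[-220,-4,46,0,-0.14,0,1],[-234,-4,49,0,-0.14,0,1],[-234,-4,49,0,-0.14,0,1],[-234,-4,49,0,-0.14,0,1],[-234,-4,49,0,-0.14,0,1]])

```text
t: 2.7
position: [0.6125, -0.0509, 0.1697]
orientation: [-0.421, 0.569, -0.568, 0.42]
contact_force: [0.3, -0.6, 0.9]
opening: 0.0856
```

```bash
python3 - <<'E'
from h import *
f=save('wrist','w2'); go(.613,-.050,.17,-17)
u,v=map(int,proj(f,(.613,-.05,.076))); print(u,v)
a=f['color'][:,:,::-1]; c=a[v-50:v+50,u-50:u+50]; cv2.imwrite('pics/w2c.png',cv2.resize(c,(600,600),interpolation=cv2.INTER_CUBIC))
E
```

```text
t 2.75 cur [ 0.6125 -0.0512  0.1698] th -17.05 F [-0.  -0.4 -0.5] open 0.0851 q6 expected 12.3
row [-1.3, -0.2, 0.1] [0.0007, -0.0008, -0.0003]
258 188
```

View pics/w2c.png

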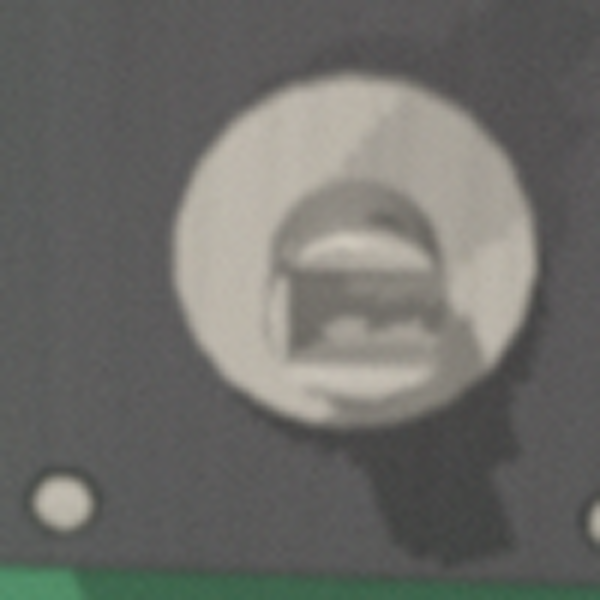

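View pics/w2.png

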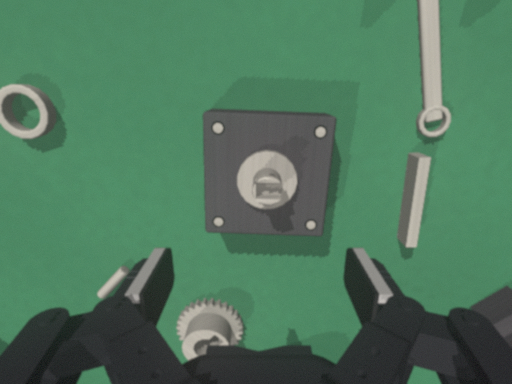

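```bash
python3 - <<'E'
from h import *
f=load('w2'); a=f['color']; g=cv2.cvtColor(a,cv2.COLOR_RGB2GRAY)
u0,v0=208,138
def im(x,y): return u0+(x+.5)/6-.5,v0+(y+.5)/6-.5
G=lambda x,y,z: onplane(f,*im(x,y),z)
l,r,t,b=G(173,250,.048),G(538,250,.048),G(355,72,.048),G(355,428,.048)
print('shoulder d',np.linalg.norm(l-r),np.linalg.norm(t-b),(l+r+t+b).round(4)/4)
# depth-based contour of shoulder-or-higher
P=cloud(f); hsv=cv2.cvtColor(a,cv2.COLOR_RGB2HSV)
m=((g>125)&(hsv[...,1]<60)).astype(np.uint8); m[:, :200]=0; m[:,345:]=0; m[245:]=0; m[:100]=0
n,lab,st,ce=cv2.connectedComponentsWithStats(m)
bl=[]
for i in range(1,n):
    if st[i,4]>30: print(st[i],ce[i].round(1)); 
    if 40<st[i,4]<250: 
        bl.append(ce[i])
pts=[onplane(f,*c,.040) for c in bl]; 
for p in pts: print(p.round(4))
print('mean',np.mean(pts,0).round(4))
# dark block mask
mb=((hsv[...,1]<60)&(g<125)|(m>0)).astype(np.uint8); 
mb=((P[...,2]>.037)&(P[...,2]<.2)).astype(np.uint8); mb[:, :190]=0; mb[:,345:]=0; mb[245:]=0
cs,_=cv2.findContours(mb,cv2.RETR_EXTERNAL,cv2.CHAIN_APPROX_NONE); cc=max(cs,key=cv2.contourArea)[:,0]
W=np.array([onplane(f,*p,.040)[:2] for p in cc]); r=cv2.minAreaRect((W*1000).astype(np.float32)); print('rect',r)
for y,nm in ((266,'up'),(363,'lo')):
    A=G(295,y,.076);B=G(435,y,.076); d=B-A; print(nm,A.round(4),B.round(4),np.degrees(np.arctan2(d[1],d[0])))
E
```

```text
shoulder d 0.05604730027951244 0.057231760166710256 [ 0.619775 -0.053425  0.048   ]
[213 123  10  10  83] [217.4 127.5]
[316 127  10  10  83] [320.2 131.5]
[ 237  150   60   58 2496] [266.1 178.5]
[214 218   9   8  60] [218.  221.4]
[307 221   8   8  59] [310.5 224.6]
[0.5908 0.0041 0.04  ]
[ 0.6781 -0.0262  0.04  ]
[ 0.5605 -0.0833  0.04  ]
[ 0.6479 -0.1136  0.04  ]
mean [ 0.6193 -0.0548  0.04  ]
rect ((619.5313110351562, -53.65428161621094), (119.05262756347656, 118.77595520019531), 70.87783813476562)
up [ 0.6131 -0.0443  0.076 ] [ 0.6315 -0.0499  0.076 ] -16.932626315526644
lo [ 0.6089 -0.0579  0.076 ] [ 0.6277 -0.0637  0.076 ] -16.931315937237475
```

```bash
python3 - <<'E'
from h import *
go(.525,.25,.13,78)
E
```

```text
t 2.75 cur [ 0.6125 -0.0512  0.1698] th -17.05 F [-0.  -0.4 -0.5] open 0.0851 q6 expected -52.5
row [-262.3, 40.0, -171.9] [0.0002, -1.6589, -0.0008]
```

>>> apply_moves(steps=[[-26,0,-17,0,-0.12,0,1],[-52,0,-34,0,-0.24,0,1],[-78,0,-51,0,-0.36,0,1],[-105,0,-69,0,-0.48,0,1],[-131,0,-86,0,-0.6,0,1],[-157,0,-103,0,-0.72,0,1],[-183,10,-120,0,-0.84,0,1],[-210,20,-138,0,-0.96,0,1],[-236,30,-155,0,-1.08,0,1],[-262,40,-172,0,-1.2,0,1]])

```text
t: 3.58
position: [0.5244, 0.2497, 0.1298]
orientation: [-0.668, 0.231, -0.23, 0.669]
contact_force: [0.5, 0.8, 0.0]
opening: 0.0855
```

```bash
python3 - <<'E'
from h import *
go(.525,.25,.13,78)
E
```

```text
t 3.58 cur [0.5244 0.2497 0.1298] th 51.94 F [0.5 0.8 0. ] open 0.0855 q6 expected -52.5
row [0.3, -0.2, 0.6] [-0.0003, -0.4549, -0.0005]
```

>>> apply_moves(steps=[[0,0,0,0,-0.12,0,0.5],[0,0,0,0,-0.24,0,0.5],[0,0,0,0,-0.36,0,0.5],[0,0,0,0,-0.455,0,0.5],[0,0,0,0,-0.455,0,0.5],[0,0,0,0,-0.455,0,0.5],[0,0,0,0,-0.455,0,0.5],[0,0,0,0,-0.455,0,0.5],[0,0,0,0,-0.455,0,0.5],[0,0,0,0,-0.455,0,0.5]])

```text
t: 4.42
position: [0.5244, 0.2496, 0.1299]
orientation: [-0.703, 0.074, -0.074, 0.703]
contact_force: [-0.5, 0.6, 0.8]
opening: 0.0424
```

```bash
python3 - <<'E'
from h import *
f=save('wrist','w3'); go(.525,.25,.13,78)
u,v=map(int,proj(f,(.525,.25,.02))); print(u,v)
a=f['color'][:,:,::-1]; v=min(v,333); c=a[v-50:v+50,u-50:u+50]; cv2.imwrite('pics/w3c.png',cv2.resize(c,(600,600),interpolation=cv2.INTER_CUBIC)); print(u-50,v-50)
E
```

```text
t 4.47 cur [0.5244 0.2496 0.1299] th 77.96 F [-0.1 -0.2 -0.3] open 0.0428 q6 expected -52.5
row [0.5, -0.1, 0.5] [-0.0005, -0.0006, -0.0003]
261 185
211 135
```

View pics/w3c.png

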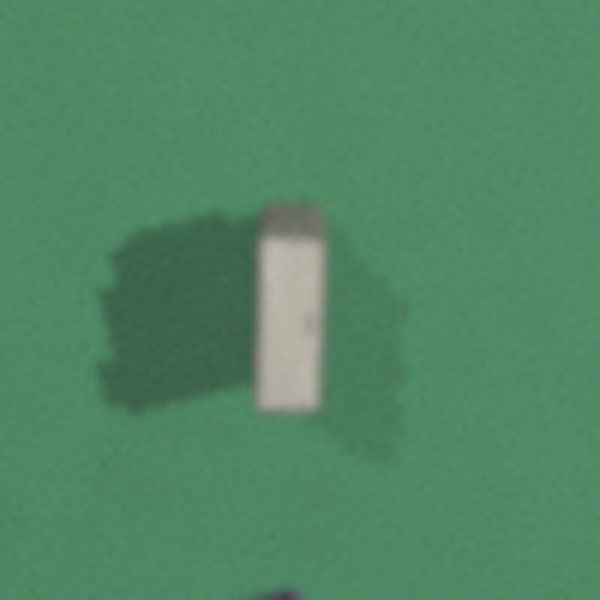

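View pics/w3.png

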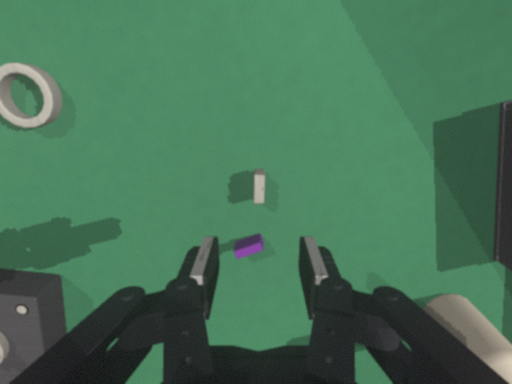

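```bash
python3 - <<'E'
from h import *
f=load('w3')
G=lambda x,y: onplane(f,211+(x+.5)/6-.5,135+(y+.5)/6-.5,.020)
p=[G(259,238),G(324,236),G(321,410),G(257,411)]
print(np.linalg.norm(p[0]-p[1]),np.linalg.norm(p[1]-p[2]),np.linalg.norm(p[0]-p[3])); c=np.mean(p,0); print(c.round(4))
for A,B in((p[3],p[0]),(p[2],p[1])): d=A-B; print(np.degrees(np.arctan2(d[1],d[0])))
g=f['color']; hsv=cv2.cvtColor(g,cv2.COLOR_RGB2HSV); m=((hsv[...,1]<70)&(hsv[...,2]>130)).astype(np.uint8); m[:150]=0;m[230:]=0;m[:,:230]=0;m[:,290:]=0
cs,_=cv2.findContours(m,cv2.RETR_EXTERNAL,cv2.CHAIN_APPROX_NONE);cc=max(cs,key=cv2.contourArea)[:,0]
W=np.array([onplane(f,*q,.02)[:2] for q in cc])*1000; print(cv2.minAreaRect(W.astype(np.float32)))
ph=np.degrees(np.arctan2(*(p[3]-p[0])[1::-1])); print(ph)
go(c[0],c[1],.06,ph+90); go(c[0],c[1],.012,ph+90)
E
```

```text
0.009486539536295257 0.0272673889119489 0.027128153654876034
[0.5272 0.2476 0.02  ]
-12.914670691218989
-12.55905418651682
((527.2305908203125, 247.77349853515625), (9.999591827392578, 27.54508399963379), 75.6240463256836)
-12.914670691218989
t 4.47 cur [0.5244 0.2496 0.1299] th 77.96 F [-0.1 -0.2 -0.3] open 0.0428 q6 expected -51.9
row [3.2, 69.9, -1.4] [-0.0005, 0.0153, -0.0003]
t 4.47 cur [0.5244 0.2496 0.1299] th 77.96 F [-0.1 -0.2 -0.3] open 0.0428 q6 expected -51.9
row [3.2, 117.9, -1.4] [-0.0005, 0.0153, -0.0003]
```

>>> apply_moves(steps=[[3.2,30,-1.4,0,0.022,0,0.35],[3.2,60,-1.4,0,0.022,0,0.35],[3.2,85,-1.4,0,0.022,0,0.35],[3.2,105,-1.4,0,0.022,0,0.35],[3.2,114,-1.4,0,0.022,0,0.35],[3.2,118,-1.4,0,0.022,0,0.35],[3.2,118,-1.4,0,0.022,0,0.35],[3.2,118,-1.4,0,0.022,0,0.35],[3.2,118,-1.4,0,0.022,0,0.35],[3.2,118,-1.4,0,0.022,0,0.35]])

```text
t: 5.3
position: [0.5277, 0.2479, 0.013]
orientation: [-0.702, 0.081, -0.082, 0.703]
contact_force: [0.2, 0.8, -0.9]
opening: 0.0297
```

```bash
python3 - <<'E'
from h import *
f=save('wrist','w4'); go(.5272,.2477,.012,76.7)
a=f['color'][:,:,::-1]; c=a[180:300,200:320]; cv2.imwrite('pics/w4c.png',cv2.resize(c,(600,600),interpolation=cv2.INTER_CUBIC))
E
```

```text
t 5.35 cur [0.5276 0.2478 0.0129] th 76.71 F [ 0.3 -0.3  0. ] open 0.0301 q6 expected -51.5
row [-0.4, 0.9, -0.2] [-0.0013, 0.0001, 0.0011]
```

View pics/w4c.png

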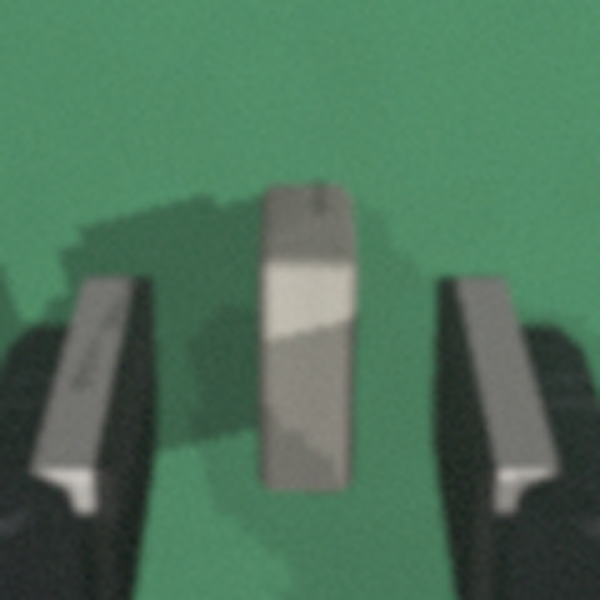

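```bash
python3 - <<'E'
from h import *
f=load('w4')
G=lambda x,y: onplane(f,200+(x+.5)/5-.5,180+(y+.5)/5-.5,.020)
p=[G(262,262),G(355,262),G(351,489),G(262,489)]
print(np.linalg.norm(p[0]-p[1]),np.linalg.norm(p[1]-p[2])); c=np.mean(p,0); print(c.round(4))
M=pose(76.71); print((M.T@(c-[.5276,.2478,.0129])).round(4), proj(f,[.5276,.2478,.02]))
E
```

```text
0.009357137286698687 0.026885228570569943
[0.5271 0.2476 0.02  ]
[-0.0004 -0.0071 -0.0003] (np.float64(261.7279526692867), np.float64(256.0311365004458))
```

>>> apply_moves(steps=[[0,0.5,0,0,0,0,0.2],[0,0.5,0,0,0,0,0.14],[0,0.5,0,0,0,0,0.05],[0,0.5,0,0,0,0,0],[0,0.5,0,0,0,0,0],[0,0.5,0,0,0,0,0],[0,0.5,0,0,0,0,0],[0,0.5,0,0,0,0,0],[0,0.5,0,0,0,0,0],[0,0.5,0,0,0,0,0]], newtons=30)

```text
t: 6.18
position: [0.5279, 0.2479, 0.0128]
orientation: [-0.702, 0.081, -0.083, 0.703]
contact_force: [-1.2, -0.3, 4.6]
opening: 0.0091
```

```bash
python3 - <<'E'
from h import *
f=save('wrist','w5'); go(.5272,.2477,.13,76.7)
a=f['color'][:,:,::-1]; c=a[180:300,200:320]; cv2.imwrite('pics/w5c.png',cv2.resize(c,(600,600),interpolation=cv2.INTER_CUBIC))
E
```

```text
t 6.23 cur [0.5279 0.2479 0.0128] th 76.7 F [-1.6  0.3  6.1] open 0.0089 q6 expected -51.5
row [-0.4, -117.2, -0.2] [-0.0017, 0.0001, 0.0016]
```

View pics/w5c.png

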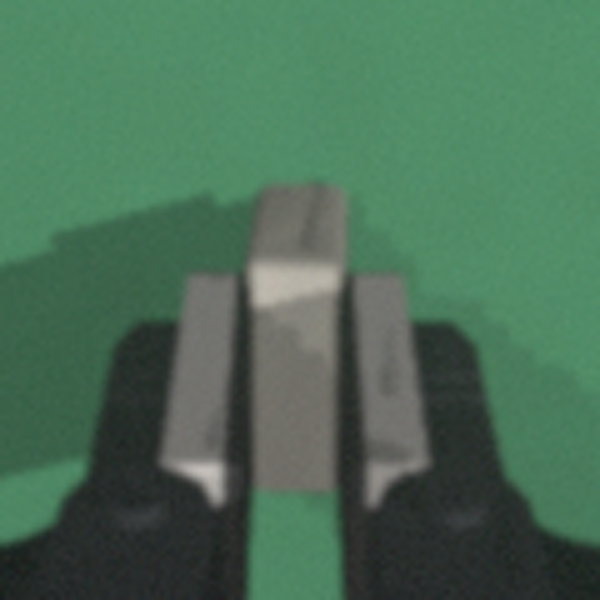

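>>> apply_moves(steps=[[0,-8,0,0,0,0,0],[0,-25,0,0,0,0,0],[0,-60,0,0,0,0,0],[0,-95,0,0,0,0,0],[0,-120,0,0,0,0,0],[0,-120,0,0,0,0,0],[0,-120,0,0,0,0,0],[0,-120,0,0,0,0,0],[0,-120,0,0,0,0,0],[0,-120,0,0,0,0,0]])

```text
t: 7.07
position: [0.5272, 0.2476, 0.1316]
orientation: [-0.702, 0.082, -0.082, 0.703]
contact_force: [0.8, 0.6, -0.2]
opening: 0.0089
```

```bash
python3 - <<'E'
from h import *
f=save('wrist','w6'); go(.6258,-.0562,.125,70.9)
a=f['color'][:,:,::-1]; c=a[180:300,200:320]; cv2.imwrite('pics/w6c.png',cv2.resize(c,(600,600),interpolation=cv2.INTER_CUBIC))
E
```

```text
t 7.12 cur [0.5273 0.2476 0.1317] th 76.7 F [-0.1 -0.1 -0.1] open 0.0087 q6 expected -76.0
row [165.8, 6.5, -273.0] [-0.0007, 0.1013, -0.0]
```

View pics/w6c.png

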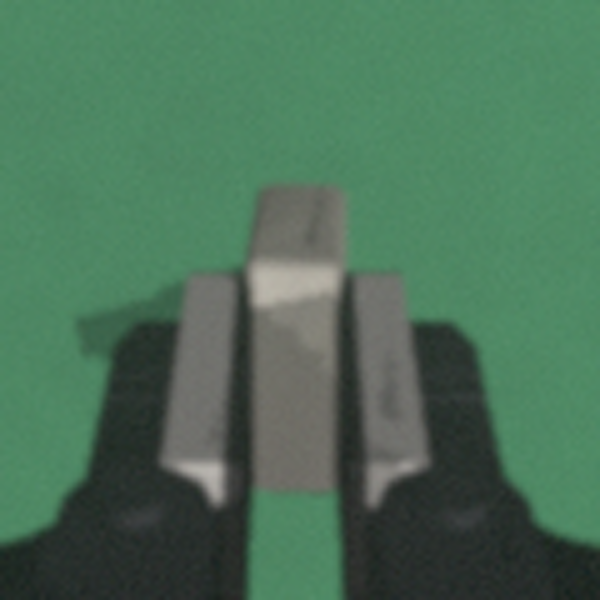

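>>> apply_moves(steps=[[20,-5,-34,0,0.02,0,0],[41,-5,-68,0,0.04,0,0],[62,-5,-102,0,0.06,0,0],[83,-5,-136,0,0.08,0,0],[104,-5,-170,0,0.1,0,0],[124,-3,-204,0,0.101,0,0],[145,0,-238,0,0.101,0,0],[160,4,-264,0,0.101,0,0],[166,6.5,-273,0,0.101,0,0],[166,6.5,-273,0,0.101,0,0]])

```text
t: 7.95
position: [0.6261, -0.0586, 0.1235]
orientation: [-0.697, 0.119, -0.118, 0.697]
contact_force: [-0.7, -0.1, 0.1]
opening: 0.0088
```

```bash
python3 - <<'E'
from h import *
f=save('wrist','w7'); go(.6258,-.0562,.125,70.9)
a=f['color'][:,:,::-1]; c=a[140:290,190:340]; cv2.imwrite('pics/w7c.png',cv2.resize(c,(600,600),interpolation=cv2.INTER_CUBIC))
E
```

```text
t 8.0 cur [ 0.6257 -0.0569  0.1239] th 70.81 F [-0.2  0.7  0.7] open 0.0086 q6 expected -76.0
row [-0.1, -1.1, 0.7] [-0.0005, -0.0016, -0.002]
```

View pics/w7c.png

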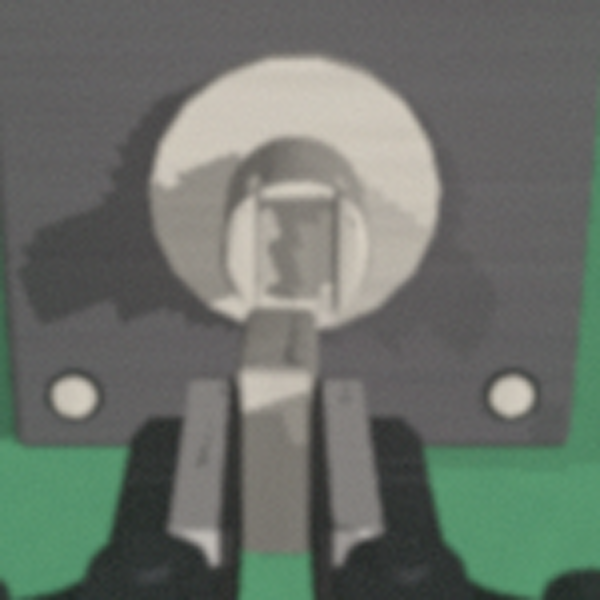

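```bash
python3 - <<'E'
from h import *
f=load('w7'); s=monitor.read_state(); M=R.from_quat(s['orientation']).as_matrix()
def T(x,y,z): return ((M.T@(onplane(f,190+(x+.5)/4-.5,140+(y+.5)/4-.5,z)-s['position']))*1000).round(2)
print('key bottom edge L,R',T(247,310,.111),T(316,310,.111)); print('key top edge L,R',T(240,372,.131),T(318,372,.131))
print('key top back',T(243,552,.131),T(311,552,.131))
print('spindle top L,R',T(228,245,.076),T(368,245,.076), 'top',T(298,182,.076))
for y in (205,285): print('slot @76',T(262,y,.076),T(334,y,.076),' @66',T(262,y,.066),T(334,y,.066))
l,r,t=T(150,195,.048),T(441,195,.048),T(296,56,.048); print('shoulder',l,r,t)
a=f['color'];g=cv2.cvtColor(a,cv2.COLOR_RGB2GRAY)
bl=[]
for u,v in((208,239),(317,239)):
    w=g[v-8:v+9,u-8:u+9]; m=(w>130).astype(np.uint8); mm=cv2.moments(m,True); bl.append((u-8+mm['m10']/mm['m00'],v-8+mm['m01']/mm['m00']))
p=[onplane(f,*b,.040) for b in bl]; d=p[1]-p[0]; print(bl,[ (M.T@(q-s['position'])*1000).round(2) for q in p],np.degrees(np.arctan2(d[1],d[0])))
# crop at higher zoom
c=a[180:225,240:290,::-1]; cv2.imwrite('pics/w7d.png',cv2.resize(c,(700,630),interpolation=cv2.INTER_CUBIC))
E
```

```text
key bottom edge L,R [-12.09  12.89  -7.29] [-12.09  12.9    2.46]
key top edge L,R [-12.64  -7.11  -7.71] [-12.64  -7.1    2.08]
key top back [13.89 -7.16 -7.56] [13.88 -7.15  1.45]
spindle top L,R [ -8.33  47.88 -11.36] [-8.33 47.9  12.43] top [-19.59  47.91   0.47]
slot @76 [-15.53  47.9   -5.56] [-15.53  47.91   6.54]  @66 [-12.02  57.89  -5.68] [-12.02  57.9    7.05]
slot @76 [-0.96 47.87 -5.61] [-0.96 47.88  6.77]  @66 [ 3.31 57.86 -5.74] [ 3.31 57.87  7.29]
shoulder [ -7.73  75.87 -27.42] [-7.74 75.9  28.49] [-34.87  75.94   0.48]
[(208.0909090909091, 238.76136363636363), (317.5529411764706, 238.63529411764705)] [array([ 39.96,  83.77, -45.9 ]), array([39.84, 83.82, 46.57])] 70.88393425584468
```

View pics/w7d.png

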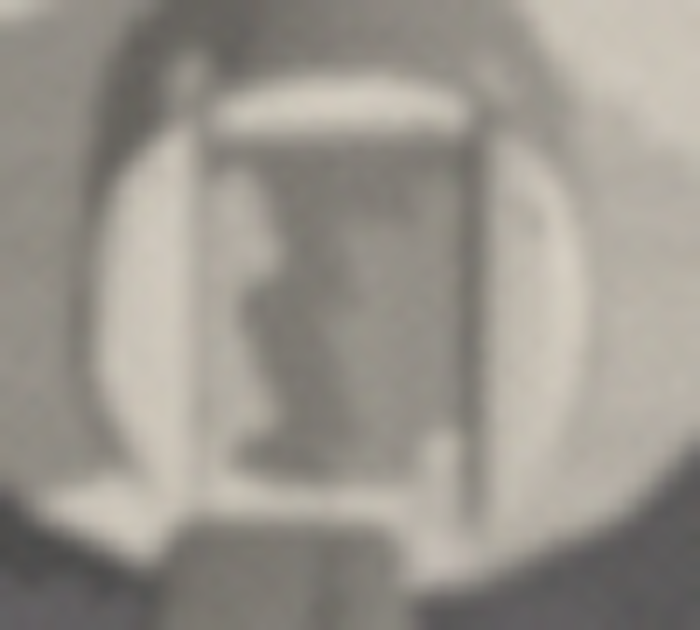

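>>> apply_moves(steps=[[-0.2,5,0.8,0,0,0,0],[-0.4,12,1.5,0,0,0,0],[-0.4,20,1.5,0,0,0,0],[-0.4,25,1.5,0,0,0,0],[-0.4,28,1.5,0,0,0,0],[-0.4,28,1.5,0,0,0,0],[-0.4,28,1.5,0,0,0,0],[-0.4,28,1.5,0,0,0,0],[-0.4,28,1.5,0,0,0,0],[-0.4,28,1.5,0,0,0,0]])

```text
t: 8.83
position: [0.6258, -0.0554, 0.0962]
orientation: [-0.697, 0.118, -0.117, 0.697]
contact_force: [-0.8, -0.7, -0.9]
opening: 0.009
```

```bash
python3 - <<'E'
from h import *
s=monitor.read_state(); M=R.from_quat(s['orientation']).as_matrix(); print(s['position'].round(4))
f=save('wrist','w8'); go(.6258,-.0562,.125,70.9)
a=f['color'][:,:,::-1]; c=a[180:255,225:305]; cv2.imwrite('pics/w8c.png',cv2.resize(c,(800,750)[:2],interpolation=cv2.INTER_CUBIC)[:600])
E
```

```text
[ 0.6258 -0.0554  0.0962]
t 8.88 cur [ 0.6258 -0.0554  0.0962] th 70.81 F [ 0.8 -0.6  0.5] open 0.0091 q6 expected -76.0
row [0.2, -28.8, -0.8] [-0.0005, -0.0016, -0.0015]
```

View pics/w8c.png

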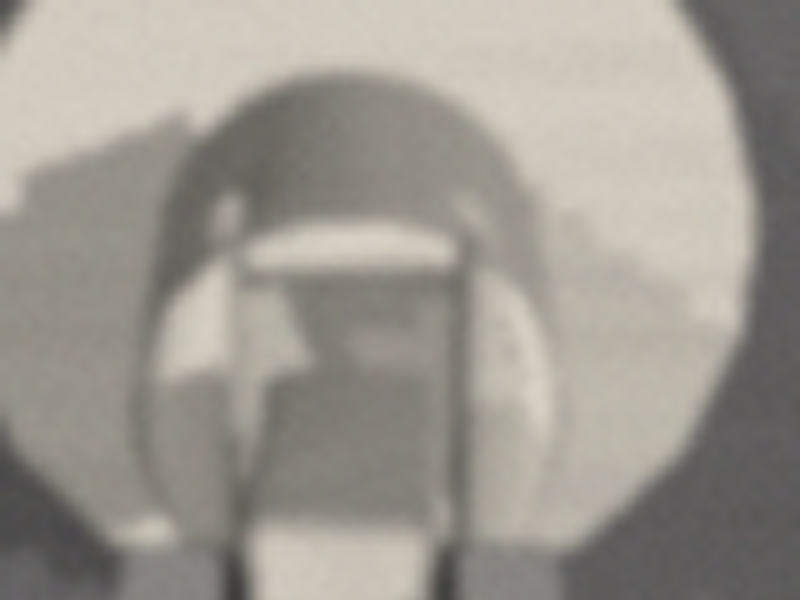

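```bash
python3 - <<'E'
from h import *
f=load('w8'); s=monitor.read_state(); M=R.from_quat(s['orientation']).as_matrix()
def T(x,y,z): return ((M.T@(onplane(f,225+(x+.5)/10-.5,180+(y+.5)/10-.5,z)-s['position']))*1000).round(2)
print('key bottom front',T(275,372,.0834),T(438,372,.0834),'top front',T(250,522,.1034),T(432,522,.1034))
print('disc',T(155,370,.076),T(552,370,.076),T(352,220,.076)); print('wall',T(350,268,.076)); print('slot',T(232,350,.076),T(462,350,.076))
E
```

```text
key bottom front [-13.18  12.77  -5.42] [-13.19  12.78   3.81] top front [-13.96  -7.23  -6.26] [-13.97  -7.22   2.88]
disc [ -9.96  20.16 -12.71] [-9.99 20.17 10.83] [-19.51  20.18  -1.05]
wall [-16.5   20.18  -1.16]
slot [-11.26  20.17  -8.13] [-11.27  20.17   5.48]
```

>>> apply_moves(steps=[[-0.7,2,-0.3,0,0,0,0],[-0.7,4,-0.3,0,0,0,0],[-0.7,6,-0.3,0,0,0,0],[-0.7,8,-0.3,0,0,0,0],[-0.7,9,-0.3,0,0,0,0],[-0.7,10,-0.3,0,0,0,0],[-0.7,11,-0.3,0,0,0,0],[-0.7,12,-0.3,0,0,0,0],[-0.7,12,-0.3,0,0,0,0],[-0.7,12,-0.3,0,0,0,0]])

```text
t: 9.72
position: [0.6251, -0.0554, 0.0841]
orientation: [-0.697, 0.118, -0.117, 0.697]
contact_force: [0.3, 0.3, -1.1]
opening: 0.0085
```

```bash
python3 - <<'E'
from h import *
f=save('wrist','w9'); go(.6258,-.0562,.0788,70.9)
a=f['color'][:,:,::-1]; c=a[180:255,225:305]; cv2.imwrite('pics/w9c.png',cv2.resize(c,(800,750),interpolation=cv2.INTER_CUBIC)[:600])
E
```

```text
t 9.77 cur [ 0.6251 -0.0554  0.0842] th 70.8 F [-0.4 -0.1 -1.4] open 0.0087 q6 expected -76.0
row [1.0, 5.4, -0.5] [-0.0005, -0.0017, -0.0016]
```

View pics/w9c.png

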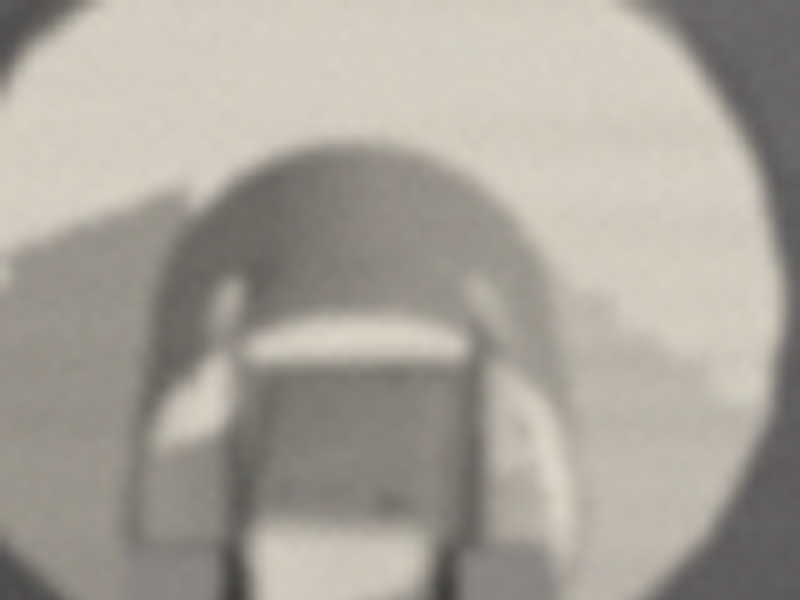

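>>> apply_moves(steps=[[0,1,0,0,0,0,0],[0,2,0,0,0,0,0],[0,3,0,0,0,0,0],[0,4,0,0,0,0,0],[0,4.5,0,0,0,0,0],[0,5,0,0,0,0,0],[0,5.3,0,0,0,0,0],[0,5.5,0,0,0,0,0],[0,5.5,0,0,0,0,0],[0,5.5,0,0,0,0,0]])

```text
t: 10.6
position: [0.6251, -0.0554, 0.0788]
orientation: [-0.697, 0.118, -0.117, 0.697]
contact_force: [-0.5, -0.1, 2.0]
opening: 0.0089
```

>>> apply_moves(steps=[[0,0.2,0,0,0,0,0],[0,0.4,0,0,0,0,0],[0,0.6,0,0,0,0,0],[0,0.6,0,0,0,0,0],[0,0.6,0,0,0,0,0.2],[0,0.6,0,0,0,0,0.3],[0,0.6,0,0,0,0,0.3],[0,0.6,0,0,0,0,0.3],[0,0.6,0,0,0,0,0.3],[0,0.6,0,0,0,0,0.3]])

```text
t: 11.43
position: [0.6251, -0.0554, 0.0781]
orientation: [-0.697, 0.118, -0.117, 0.697]
contact_force: [-0.2, 0.3, 0.6]
opening: 0.0256
```

```bash
python3 - <<'E'
from h import *
f=save('wrist','w10'); go(.6251,-.0554,.17,70.9)
a=f['color'][:,:,::-1]; c=a[190:290,210:310]; cv2.imwrite('pics/w10c.png',cv2.resize(c,(600,600),interpolation=cv2.INTER_CUBIC))
E
```

```text
t 11.48 cur [ 0.6251 -0.0554  0.0782] th 70.8 F [ 0.   0.4 -0.6] open 0.0253 q6 expected -76.0
row [-0.1, -91.8, 0.1] [-0.0006, -0.0017, -0.0014]
```

View pics/w10c.png

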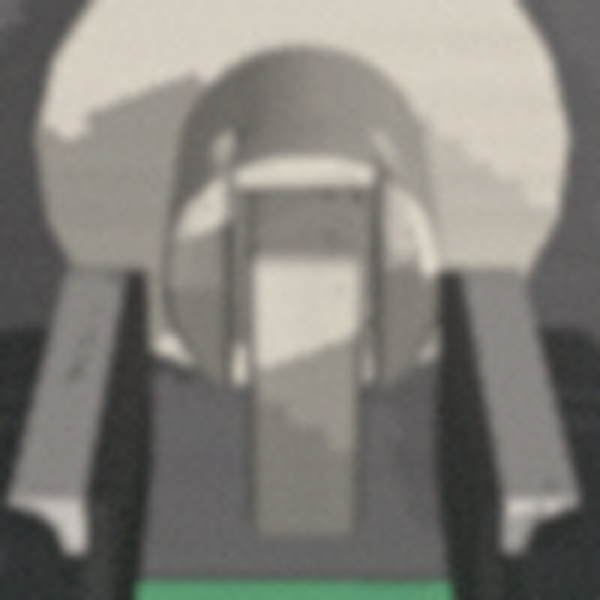

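>>> apply_moves(steps=[[0,-3,0,0,0,0,0.35],[0,-10,0,0,0,0,0.35],[0,-20,0,0,0,0,0.35],[0,-40,0,0,0,0,0.35],[0,-65,0,0,0,0,1],[0,-85,0,0,0,0,1],[0,-92,0,0,0,0,1],[0,-92,0,0,0,0,1],[0,-92,0,0,0,0,1],[0,-92,0,0,0,0,1]])

```text
t: 12.32
position: [0.6247, -0.0554, 0.1691]
orientation: [-0.697, 0.119, -0.117, 0.698]
contact_force: [-0.7, -0.4, -0.1]
opening: 0.0856
```

```bash
python3 - <<'E'
from h import *
f=save('wrist','w11'); go(.491,-.2345,.12,118); print(monitor.read_state()['joint_positions'].round(3))
u,v=map(int,proj(f,(.625,-.056,.08))); print(u-40,v-40)
a=f['color'][:,:,::-1]; c=a[v-40:v+40,u-40:u+40]; A=cv2.resize(c,(600,600),interpolation=cv2.INTER_CUBIC)
cv2.imwrite('pics/w11c.png',A)
P=cloud(f); w=P[v-25:v+25,u-25:u+25].reshape(-1,3); w=w[w[:,2]>.080]; print(len(w),w.mean(0).round(4),np.percentile(w[:,2],[5,50,95]).round(4))
g=save('side','s11'); u,v=map(int,proj(g,(.62,-.054,.06))); c=g['color'][v-30:v+30,u-40:u+40,::-1]; cv2.imwrite('pics/s11c.png',cv2.resize(c,(800,600),interpolation=cv2.INTER_CUBIC))
E
```

```text
t 12.37 cur [ 0.6247 -0.0554  0.169 ] th 70.8 F [ 0.1 -0.  -0.2] open 0.0853 q6 expected -143.5
row [-67.2, 49.1, -213.1] [-0.0017, -0.8238, -0.0031]
[-1.940e-01  5.600e-01  1.618e+00  1.000e-03  9.670e-01 -1.430e+00]
220 153
432 [ 0.6217 -0.0552  0.0901] [0.0843 0.0861 0.0873]
```

View pics/w11c.png

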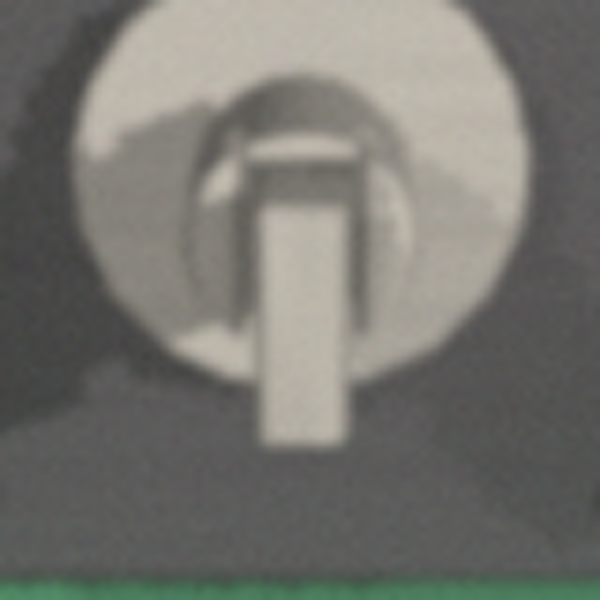

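View pics/s11c.png

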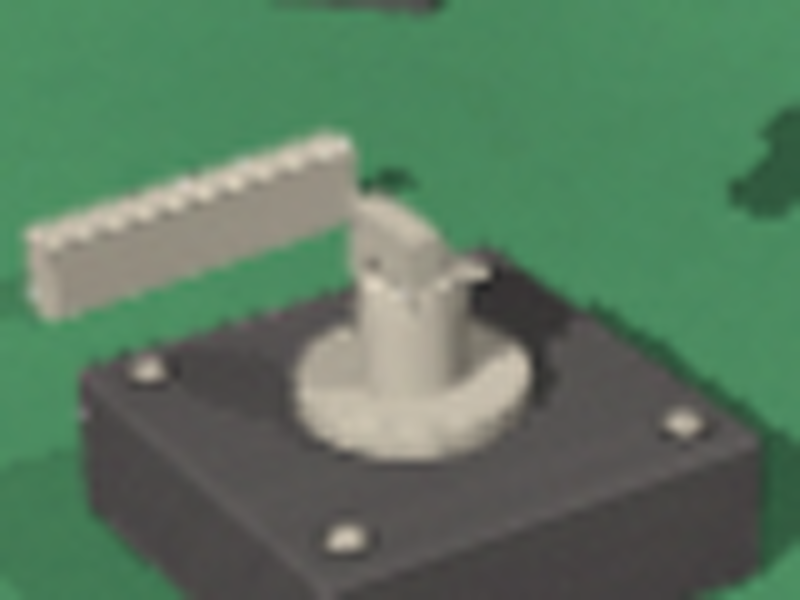

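```bash
python3 - <<'E'
from h import *
f=load('w11')
G=lambda x,y,z: onplane(f,220+(x+.5)/7.5-.5,153+(y+.5)/7.5-.5,z)
p=[G(260,206,.086),G(348,206,.086),G(348,445,.086),G(262,445,.086)]; c=np.mean(p,0); print(c.round(4),np.linalg.norm(p[0]-p[1]),np.linalg.norm(p[1]-p[2]))
d=p[3]+p[2]-p[0]-p[1]; print('key yaw',np.degrees(np.arctan2(d[1],d[0])))
l,r,t=G(75,165,.048),G(531,165,.048),G(302,0,.048); print('shoulder',((l+r)/2).round(4),np.linalg.norm(l-r))
ax=np.array([.6195,-.0541]); th=np.radians(-19.1); X=np.array([np.cos(th),np.sin(th)]); Y=np.array([-X[1],X[0]]); v=c[:2]-ax; print('key in spindle xy mm',(v@X*1000).round(2),(v@Y*1000).round(2))
go(.491,-.2345,.12,105)
E
```

```text
[ 0.6248 -0.0559  0.086 ] 0.009246268351785172 0.027233821828680737
key yaw -18.802729061144703
shoulder [ 0.6181 -0.0536  0.048 ] 0.05562026820431208
key in spindle xy mm 5.63 0.04
t 12.42 cur [ 0.6248 -0.0554  0.169 ] th 70.8 F [ 1.   0.9 -0.4] open 0.0851 q6 expected -130.5
row [-67.3, 49.1, -213.1] [-0.0013, -0.5968, -0.0032]
```

>>> apply_moves(steps=[[-10,0,-32,0,-0.1,0,1],[-20,0,-64,0,-0.2,0,1],[-30,0,-96,0,-0.3,0,1],[-40,5,-128,0,-0.4,0,1],[-50,15,-160,0,-0.5,0,1],[-60,30,-190,0,-0.597,0,1],[-67,49,-213,0,-0.597,0,1],[-67,49,-213,0,-0.597,0,1],[-67,49,-213,0,-0.597,0,1],[-67,49,-213,0,-0.597,0,1]])

```text
t: 13.25
position: [0.4916, -0.2343, 0.12]
orientation: [-0.7, -0.091, 0.093, 0.702]
contact_force: [-0.5, 0.3, 1.0]
opening: 0.0854
```

```bash
python3 - <<'E'
from h import *
f=save('wrist','w12'); go(.491,-.2345,.12,105); print(monitor.read_state()['joint_positions'].round(3))
u,v=map(int,proj(f,(.491,-.2345,.038))); print(u-50,v-50)
a=f['color'][:,:,::-1]; c=a[v-50:v+50,u-50:u+50]; cv2.imwrite('pics/w12c.png',cv2.resize(c,(600,600),interpolation=cv2.INTER_CUBIC))
E
```

```text
t 13.3 cur [ 0.4919 -0.234   0.1203] th 105.02 F [-0.2 -0.5 -0.1] open 0.0853 q6 expected -130.5
row [-1.0, 0.3, -0.2] [-0.002, 0.0004, -0.0024]
[-5.650e-01  5.220e-01  1.869e+00 -1.000e-03  7.540e-01 -2.398e+00]
210 146
```

View pics/w12c.png

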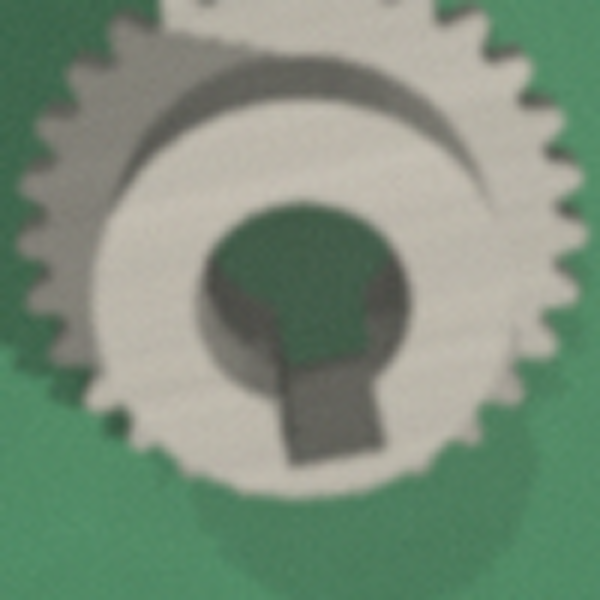

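```bash
python3 - <<'E'
from h import *
f=load('w12')
g=lambda x,y: onplane(f,210+(x+.5)/6-.5,146+(y+.5)/6-.5,.038)
L,Rr=g(195,305),g(412,305); T=g(303,203)
l,r,t,b=g(90,300),g(515,300),g(303,97),g(303,497); print('bore',np.linalg.norm(L-Rr),((L+Rr)/2).round(4)); print('boss',np.linalg.norm(l-r),np.linalg.norm(t-b),((l+r)/2).round(4),((t+b)/2).round(4)); 
M=pose(105); c=(l+r)/2; c=c+M[:,0]*(M[:,0]@((t+b)/2-c)); print('c',c.round(4), 'bore top+14.5',(T+M[:,0]*.0145).round(4))
k1,k2=g(290,466),g(384,446); k=(k1+k2)/2; d=k-c; print(np.linalg.norm(k1-k2),np.linalg.norm(d),np.degrees(np.arctan2(d[1],d[0])))
d=k2-k1; print(np.degrees(np.arctan2(d[1],d[0]))-90)
print('boss centre pixel if jaw-centred'); go(c[0],c[1],.013,105)
E
```

```text
bore 0.02887799525999051 [ 0.4905 -0.2346  0.038 ]
boss 0.056504528436143744 0.05661491882034905 [ 0.4899 -0.2349  0.038 ] [ 0.4905 -0.2347  0.038 ]
c [ 0.4905 -0.2348  0.038 ] bore top+14.5 [ 0.4909 -0.2346  0.038 ]
0.013200167663249286 0.02260788979137656 27.153958676536778
28.147147524801497
boss centre pixel if jaw-centred
t 13.3 cur [ 0.4919 -0.234   0.1203] th 105.02 F [-0.2 -0.5 -0.1] open 0.0853 q6 expected -130.6
row [-1.3, 107.3, -0.5] [-0.002, 0.0004, -0.0024]
```

>>> apply_moves(steps=[[-1.2,25,0.5,0,0,0,1],[-1.2,55,0.5,0,0,0,1],[-1.2,80,0.5,0,0,0,1],[-1.2,97,0.5,0,0,0,1],[-1.2,106,0.5,0,0,0,1],[-1.2,110,0.5,0,0,0,1],[-1.2,110,0.5,0,0,0,1],[-1.2,110,0.5,0,0,0,0.9],[-1.2,110,0.5,0,0,0,0.8],[-1.2,110,0.5,0,0,0,0.74]], newtons=60)

```text
t: 14.13
position: [0.4907, -0.2339, 0.0113]
orientation: [-0.701, -0.092, 0.093, 0.701]
contact_force: [0.1, 0.1, 0.2]
opening: 0.063
```

```bash
python3 - <<'E'
from h import *
f=save('wrist','w13'); go(.491,-.2345,.010,105)
g=save('side','s13'); u,v=map(int,proj(g,(.491,-.2345,.03))); c=g['color'][v-38:v+38,u-50:u+50,::-1]
cv2.imwrite('pics/s13c.png',np.vstack([cv2.resize(c,(400,300),interpolation=cv2.INTER_CUBIC),cv2.resize(f['color'][:,:,::-1],(400,300))]))
E
```

```text
t 14.18 cur [ 0.4907 -0.2339  0.0112] th 105.03 F [-0.5  0.1  0.1] open 0.0626 q6 expected -130.5
row [0.1, 1.2, -0.6] [-0.0009, 0.0005, -0.0014]
```

View pics/s13c.png

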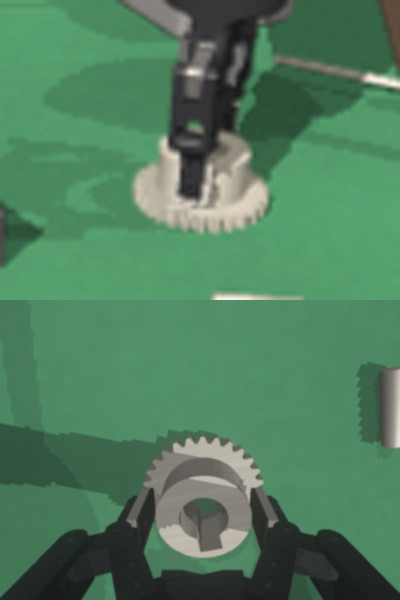

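>>> apply_moves(steps=[[0,0,0,0,0,0,0.7],[0,0,0,0,0,0,0.66],[0,0,0,0,0,0,0.6],[0,0,0,0,0,0,0.5],[0,0,0,0,0,0,0.4],[0,0,0,0,0,0,0.4],[0,0,0,0,0,0,0.4],[0,0,0,0,0,0,0.4],[0,0,0,0,0,0,0.4],[0,0,0,0,0,0,0.4]], newtons=60)

```text
t: 15.07
position: [0.4906, -0.2339, 0.012]
orientation: [-0.701, -0.092, 0.093, 0.701]
contact_force: [-1.9, 2.4, 13.5]
opening: 0.0554
```

```bash
python3 - <<'E'
from h import *
f=save('wrist','w14'); go(.491,-.2345,.15,105)
u,v=258,265; print(u-70,v-60)
a=f['color'][:,:,::-1]; c=a[v-60:v+60,u-70:u+70]; cv2.imwrite('pics/w14c.png',cv2.resize(c,(700,600),interpolation=cv2.INTER_CUBIC))
E
```

```text
t 15.12 cur [ 0.4906 -0.2339  0.0121] th 105.03 F [-3.7  2.5 13.2] open 0.0555 q6 expected -130.5
row [0.1, -137.9, -0.6] [-0.0006, 0.0005, -0.0011]
188 205
```

View pics/w14c.png

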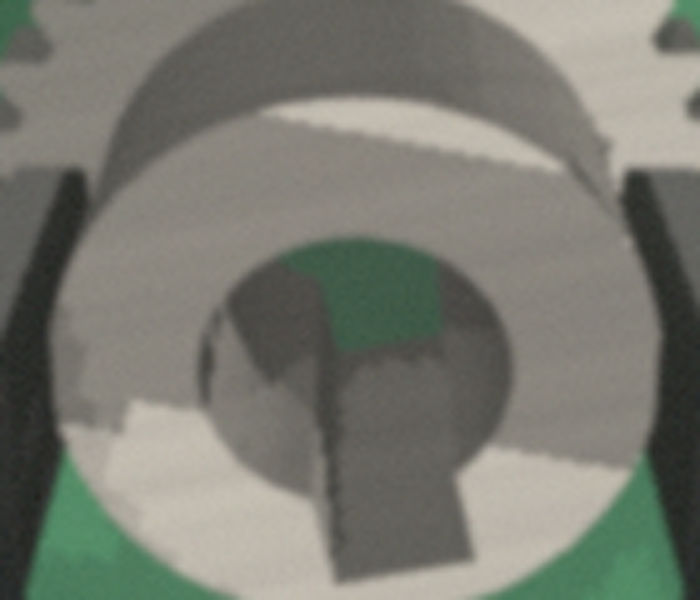

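>>> apply_moves(steps=[[0,-1,0,0,0,0,0.4],[0,-3,0,0,0,0,0.4],[0,-7,0,0,0,0,0.4],[0,-14,0,0,0,0,0.4],[0,-25,0,0,0,0,0.4],[0,-45,0,0,0,0,0.4],[0,-65,0,0,0,0,0.4],[0,-85,0,0,0,0,0.4],[0,-105,0,0,0,0,0.4],[0,-115,0,0,0,0,0.4]])

```text
t: 15.95
position: [0.4912, -0.2342, 0.13]
orientation: [0.702, 0.093, -0.092, -0.701]
contact_force: [-0.1, 0.4, -7.9]
opening: 0.0549
```

```bash
python3 - <<'E'
from h import *
f=save('wrist','w15'); s=monitor.read_state(); go(.6195,-.0541,.150,57.9)
u,v=258,265
a=f['color'][:,:,::-1]; c=a[v-60:v+60,u-70:u+70]; cv2.imwrite('pics/w15c.png',cv2.resize(c,(700,600),interpolation=cv2.INTER_CUBIC))
g=save('side','s15'); u,v=map(int,proj(g,s['position'])); c=g['color'][v-38:v+38,u-50:u+50,::-1]
cv2.imwrite('pics/s15c.png',cv2.resize(c,(600,450),interpolation=cv2.INTER_CUBIC))
E
```

```text
t 16.0 cur [ 0.4916 -0.2344  0.1307] th 105.03 F [ 0.7 -0.4 -4.6] open 0.0553 q6 expected -62.9
row [170.3, -19.3, 140.9] [0.0018, 0.8226, 0.0031]
```

View pics/w15c.png

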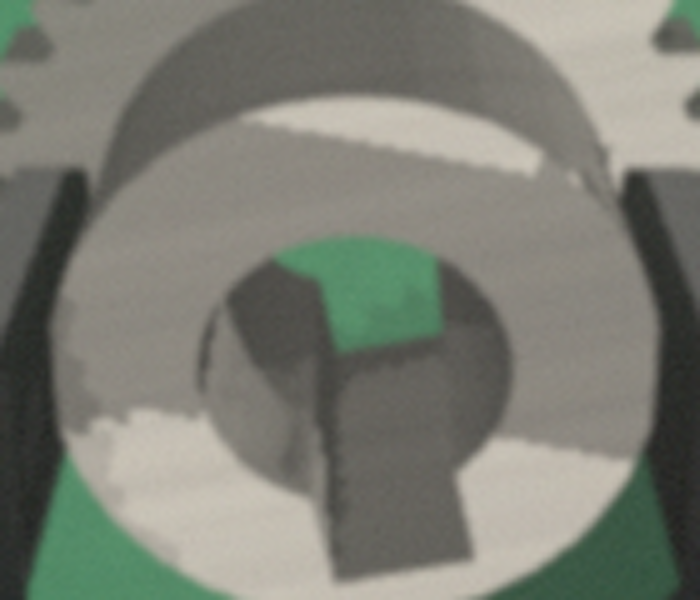

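View pics/s15c.png

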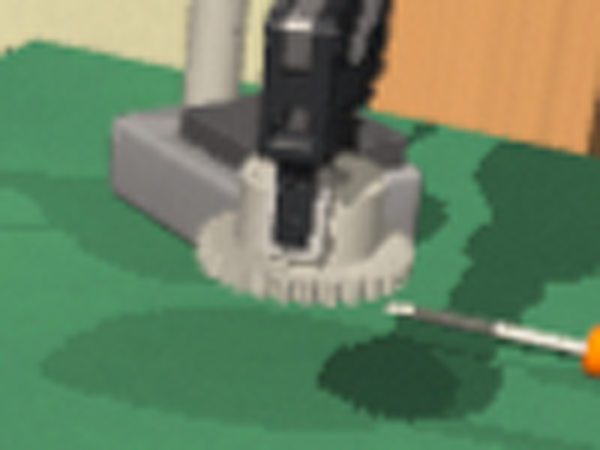

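```bash
python3 - <<'E'
from h import *
for nm,pos,z in(('w14',np.array([.4906,-.2339,.0121]),.038),):
    f=load(nm); M=pose(105.03)
    g=lambda x,y: (M.T@(onplane(f,188+(x+.5)/5-.5,205+(y+.5)/5-.5,z)-pos))*1000
    l,r,L,Rr,t,T=g(50,340),g(660,340),g(198,365),g(513,365),g(358,95),g(358,238)
    print('boss',np.linalg.norm(l-r),(l+r)[2]/2,'bore',np.linalg.norm(L-Rr),(L+Rr)[2]/2,'x from tops',t[0]+28,T[0]+14.5)
    k1,k2=g(336,582),g(474,560); k=(k1+k2)/2; print(np.linalg.norm(k1-k2),k.round(2)); 
    c=np.array([(t[0]+28+T[0]+14.5)/2,(L+Rr)[2]/2]); d=k[[0,2]]-c; print('c',c,'dist',np.hypot(*d),'keyway angle from tool x toward z',np.degrees(np.arctan2(d[1],d[0])))
    d=k2-k1; print('end edge ang',np.degrees(np.arctan2(-d[0],d[2])))
# refine boss top edge by depth ellipse
P=cloud(f); m=((P[...,2]>.034)&(P[...,2]<.043)&(np.hypot(P[...,0]-.4906,P[...,1]+.2345)<.029)).astype(np.uint8)
cs,_=cv2.findContours(m,cv2.RETR_EXTERNAL,cv2.CHAIN_APPROX_NONE); cc=max(cs,key=cv2.contourArea)[:,0]
W=np.array([M.T@(onplane(f,*q,.038)-pos) for q in cc])[:,[0,2]]*1000; print('mask boss',W.min(0),W.max(0),(W.min(0)+W.max(0))/2)
E
```

```text
boss 55.50647927950755 -1.4618121703202576 bore 28.84416870094994 -1.4130101560248232 x from tops -0.45146689727959455 0.007452686911996409
13.559919041067669 [ 22.13 -25.9    3.38]
c [-0.22200711 -1.41301016] dist 22.864719973798078 keyway angle from tool x toward z 12.106513003984857
end edge ang 11.269828754925108
mask boss [-30.60886059 -30.49308407] [27.71606086 27.48825274] [-1.44639987 -1.50241567]
```

```bash
python3 - <<'E'
from h import *
go(.6204,-.0530,.135,58.6)
E
```

```text
t 16.05 cur [ 0.4913 -0.2343  0.129 ] th 105.03 F [-0.6  0.  -8.1] open 0.0549 q6 expected -63.5
row [171.7, -6.1, 141.5] [0.0013, 0.8104, 0.0019]
```

>>> apply_moves(steps=[[12,-8,10,0,0.06,0,0.4],[31,-10,25,0,0.15,0,0.4],[51,-10,42,0,0.25,0,0.4],[71,-10,58,0,0.35,0,0.4],[91,-10,75,0,0.45,0,0.4],[111,-10,91,0,0.55,0,0.4],[131,-8,108,0,0.65,0,0.4],[150,-6,123,0,0.74,0,0.4],[164,-6,135,0,0.79,0,0.4],[172,-6,141.5,0,0.81,0,0.4]])

```text
t: 16.88
position: [0.621, -0.0509, 0.1331]
orientation: [0.681, -0.192, 0.192, -0.68]
contact_force: [-0.2, -0.6, -7.4]
opening: 0.055
```

>>> apply_moves(steps=[[0,0,0,0,0,0,0.4],[0,0,0,0,0,0,0.4],[0,0,0,0,0,0,0.4],[0,0,0,0,0,0,0.4],[0,0,0,0,0,0,0.4],[0,0,0,0,0,0,0.4],[0,0,0,0,0,0,0.4],[0,0,0,0,0,0,0.4],[0,0,0,0,0,0,0.4],[0,0,0,0,0,0,0.4]])

```text
t: 17.72
position: [0.621, -0.051, 0.1332]
orientation: [0.681, -0.192, 0.192, -0.68]
contact_force: [-0.2, 0.1, -8.4]
opening: 0.055
```

```bash
python3 - <<'E'
from h import *
f=save('wrist','w16'); go(.6204,-.0530,.112,58.6)
u,v=258,265
a=f['color'][:,:,::-1]; c=a[v-60:v+60,u-70:u+70]; cv2.imwrite('pics/w16c.png',cv2.resize(c,(700,600),interpolation=cv2.INTER_CUBIC))
E
```

```text
t 17.77 cur [ 0.621  -0.0509  0.1332] th 58.52 F [ 0.3  0.1 -7.7] open 0.0548 q6 expected -63.5
row [0.6, 21.2, -2.0] [0.0009, -0.0014, 0.0001]
```

View pics/w16c.png

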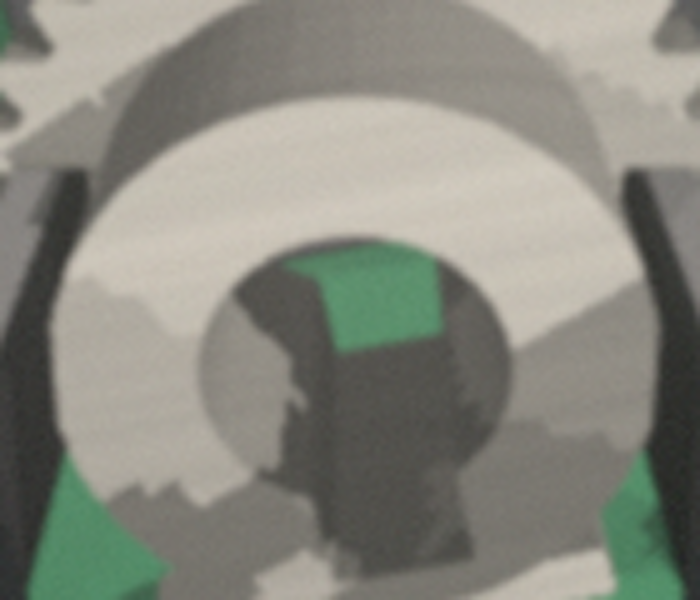

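View pics/w16.png

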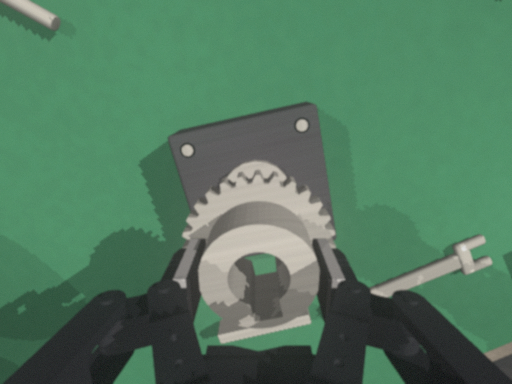

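```bash
python3 - <<'E'
from h import *
f=load('w16'); g=cv2.cvtColor(f['color'],cv2.COLOR_RGB2GRAY); p=[]
for u,v in((187,150),(302,125)):
    w=g[v-8:v+9,u-8:u+9]; m=(w>130).astype(np.uint8); mm=cv2.moments(m,True); p.append(onplane(f,u-8+mm['m10']/mm['m00'],v-8+mm['m01']/mm['m00'],.040))
print([q.round(4) for q in p]); d=p[1]-p[0]; print(np.linalg.norm(d),np.degrees(np.arctan2(d[1],d[0]))-90)
th=np.radians(-19.1); X=np.array([np.cos(th),np.sin(th),0]); print(((p[0]+p[1])/2+.04622*X).round(4))
E
```

```text
[array([ 0.5609, -0.0831,  0.04  ]), array([0.5911, 0.0043, 0.04  ])]
0.09243161242203424 -19.08280047856742
[ 0.6197 -0.0545  0.04  ]
```

>>> apply_moves(steps=[[0.3,1,-1,0,0,0,0.4],[0.6,4,-2,0,0,0,0.4],[0.6,9,-2,0,0,0,0.4],[0.6,14,-2,0,0,0,0.4],[0.6,19,-2,0,0,0,0.4],[0.6,24,-2,0,0,0,0.4],[0.6,28,-2,0,0,0,0.4],[0.6,30,-2,0,0,0,0.4],[0.6,30,-2,0,0,0,0.4],[0.6,30,-2,0,0,0,0.4]])

```text
t: 18.6
position: [0.6205, -0.053, 0.1031]
orientation: [0.681, -0.192, 0.192, -0.68]
contact_force: [-0.0, -0.2, -7.8]
opening: 0.0551
```

```bash
python3 - <<'E'
from h import *
f=save('wrist','w17'); go(.6205,-.0531,.099,58.6)
u,v=258,265
a=f['color'][:,:,::-1]; c=a[v-60:v+60,u-70:u+70]; cv2.imwrite('pics/w17c.png',cv2.resize(c,(700,600),interpolation=cv2.INTER_CUBIC))
g=save('side','s17'); u,v=map(int,proj(g,(.62,-.054,.08))); c=g['color'][v-38:v+38,u-50:u+50,::-1]
cv2.imwrite('pics/s17c.png',cv2.resize(c,(600,450),interpolation=cv2.INTER_CUBIC))
E
```

```text
t 18.65 cur [ 0.6206 -0.053   0.1033] th 58.52 F [-0.1 -0.6 -7.1] open 0.055 q6 expected -63.5
row [0.0, 4.3, -0.1] [0.0009, -0.0014, 0.0003]
```

View pics/w17c.png

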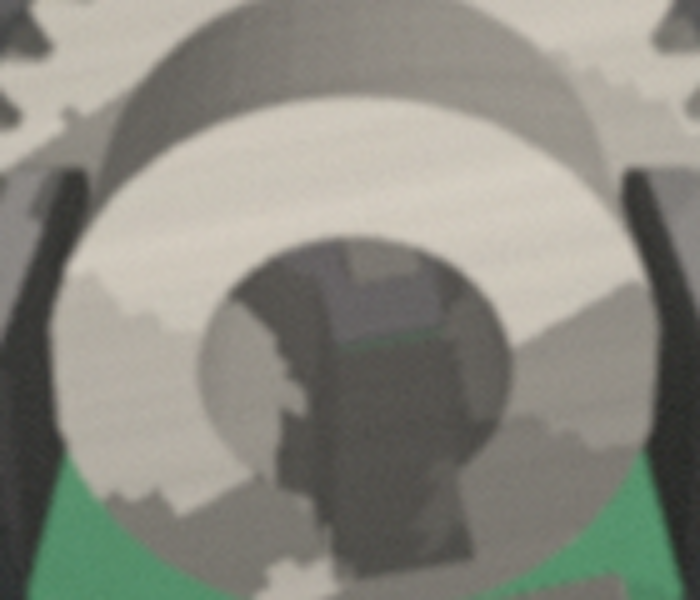

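View pics/s17c.png

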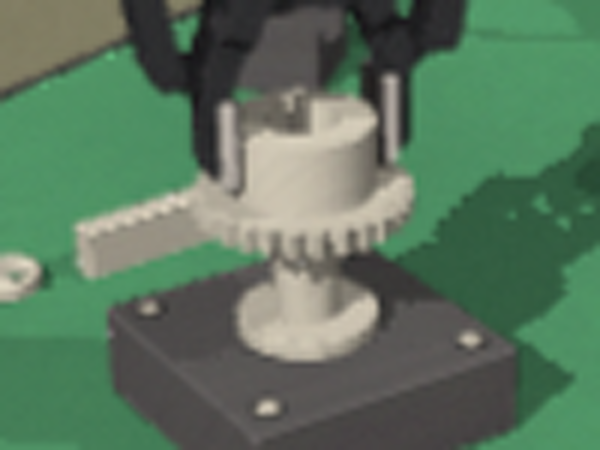

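>>> apply_moves(steps=[[0,1.5,0,0,0,0,0.4],[0,3,0,0,0,0,0.4],[0,4.5,0,0,0,0,0.4],[0,6,0,0,0,0,0.4],[0,7.5,0,0,0,0,0.4],[0,9,0,0,0,0,0.4],[0,10.5,0,0,0,0,0.4],[0,12,0,0,0,0,0.4],[0,13,0,0,0,0,0.4],[0,13,0,0,0,0,0.4]])

```text
t: 19.53
position: [0.6205, -0.053, 0.0901]
orientation: [0.681, -0.192, 0.192, -0.68]
contact_force: [0.1, 0.2, -7.6]
opening: 0.0553
```

```bash
python3 - <<'E'
from h import *
f=save('wrist','w18'); go(.6205,-.0531,.060,58.6); print(monitor.read_state()['ft_torque'].round(2))
u,v=258,265
a=f['color'][:,:,::-1]; c=a[v-60:v+60,u-70:u+70]; cv2.imwrite('pics/w18c.png',cv2.resize(c,(700,600),interpolation=cv2.INTER_CUBIC))
E
```

```text
t 19.58 cur [ 0.6205 -0.053   0.0902] th 58.53 F [ 0.9 -0.  -7.6] open 0.0549 q6 expected -63.5
row [0.0, 30.2, -0.1] [0.0009, -0.0013, 0.0003]
[-0.05 -0.01  0.02]
```

View pics/w18c.png

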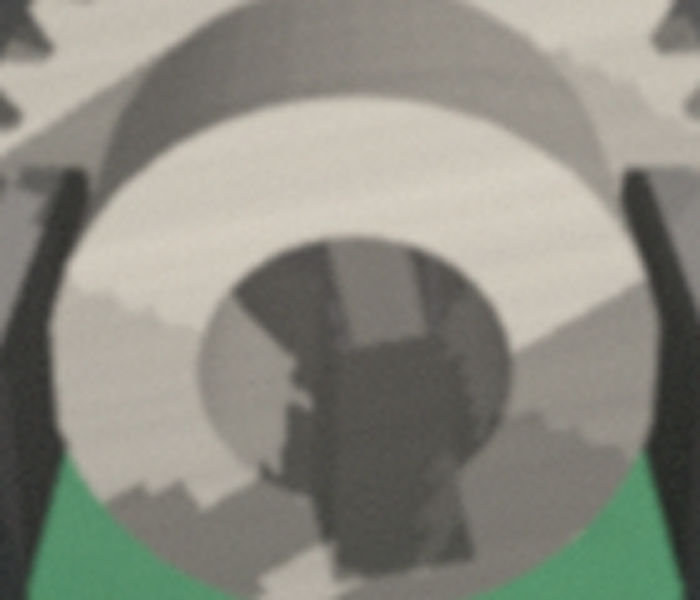

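>>> apply_moves(steps=[[0,1,0,0,0,0,0.4],[0,2,0,0,0,0,0.4],[0,3,0,0,0,0,0.4],[0,4,0,0,0,0,0.4],[0,5,0,0,0,0,0.4],[0,6,0,0,0,0,0.4],[0,7,0,0,0,0,0.4],[0,8,0,0,0,0,0.4],[0,8,0,0,0,0,0.4],[0,8,0,0,0,0,0.4]])

```text
t: 20.42
position: [0.6205, -0.053, 0.0822]
orientation: [0.681, -0.192, 0.192, -0.68]
contact_force: [-0.4, 1.0, -8.2]
opening: 0.0549
```

>>> apply_moves(steps=[[0,2,0,0,0,0,0.4],[0,4,0,0,0,0,0.4],[0,6,0,0,0,0,0.4],[0,8,0,0,0,0,0.4],[0,10,0,0,0,0,0.4],[0,12,0,0,0,0,0.4],[0,14,0,0,0,0,0.4],[0,16,0,0,0,0,0.4],[0,18,0,0,0,0,0.4],[0,18,0,0,0,0,0.4]])

```text
t: 21.25
position: [0.6204, -0.053, 0.0637]
orientation: [0.681, -0.192, 0.192, -0.68]
contact_force: [-0.2, 0.2, -7.4]
opening: 0.0548
```

>>> apply_moves(steps=[[0,0.5,0,0,0,0,0.4],[0,1,0,0,0,0,0.4],[0,1.5,0,0,0,0,0.4],[0,2,0,0,0,0,0.4],[0,2.4,0,0,0,0,0.4],[0,2.7,0,0,0,0,0.4],[0,3,0,0,0,0,0.4],[0,3.3,0,0,0,0,0.4],[0,3.3,0,0,0,0,0.4],[0,3.3,0,0,0,0,0.4]])

```text
t: 22.08
position: [0.6204, -0.053, 0.0604]
orientation: [0.681, -0.192, 0.192, -0.68]
contact_force: [-1.1, -0.1, -8.7]
opening: 0.055
```

>>> apply_moves(steps=[[0,0.2,0,0,0,0,0.4],[0,0.4,0,0,0,0,0.4],[0,0.5,0,0,0,0,0.4],[0,0.6,0,0,0,0,0.4],[0,0.7,0,0,0,0,0.4],[0,0.7,0,0,0,0,0.4],[0,0.7,0,0,0,0,0.4],[0,0.7,0,0,0,0,0.4],[0,0.7,0,0,0,0,0.4],[0,0.7,0,0,0,0,0.4]])

```text
t: 22.92
position: [0.6205, -0.053, 0.0601]
orientation: [0.681, -0.192, 0.192, -0.68]
contact_force: [-3.4, -0.8, 6.3]
opening: 0.0547
```

```bash
python3 - <<'E'
from h import *
f=save('wrist','w19'); go(.6205,-.0531,.060,58.6)
u,v=258,265
a=f['color'][:,:,::-1]; c=a[v-60:v+60,u-70:u+70]; cv2.imwrite('pics/w19c.png',cv2.resize(c,(700,600),interpolation=cv2.INTER_CUBIC))
E
```

```text
t 22.97 cur [ 0.6205 -0.0531  0.0602] th 58.52 F [-4.8 -1.6  5.2] open 0.0545 q6 expected -63.5
row [0.0, 0.2, -0.0] [0.0009, -0.0014, 0.0002]
```

View pics/w19c.png

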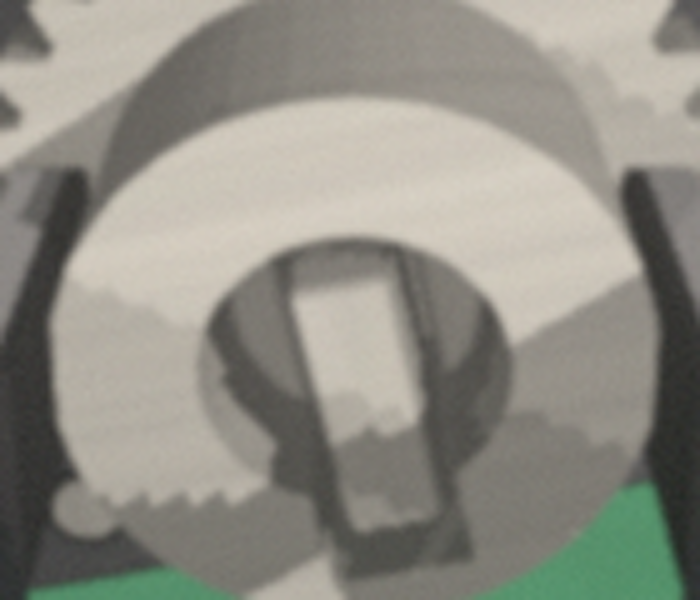

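>>> apply_moves(steps=[[0,0,0,0,0,0,0.66],[0,0,0,0,0,0,0.7],[0,0,0,0,0,0,0.8],[0,0,0,0,0,0,0.9],[0,0,0,0,0,0,0.95],[0,0,0,0,0,0,0.95],[0,-1,0,0,0,0,0.95],[0,-4,0,0,0,0,0.95],[0,-10,0,0,0,0,0.95],[0,-18,0,0,0,0,0.95]])

```text
t: 23.8
position: [0.6204, -0.053, 0.0785]
orientation: [0.681, -0.192, 0.192, -0.68]
contact_force: [-0.7, 0.0, 0.1]
opening: 0.0813
```

>>> apply_moves(steps=[[0,-10,0,0,0,0,0.95],[0,-25,0,0,0,0,0.95],[0,-45,0,0,0,0,0.95],[0,-65,0,0,0,0,0.95],[0,-85,0,0,0,0,0.95],[0,-95,0,0,0,0,0.95],[0,-95,0,0,0,0,0.95],[0,-95,0,0,0,0,0.95],[0,-95,0,0,0,0,0.95],[0,-95,0,0,0,0,0.95]])

```text
t: 24.63
position: [0.62, -0.0529, 0.1723]
orientation: [0.681, -0.193, 0.191, -0.68]
contact_force: [-0.1, 0.7, -0.4]
opening: 0.0809
```

```bash
python3 - <<'E'
from h import *
f=save('wrist','w20'); go(.6205,-.0531,.060,58.6)
u,v=map(int,proj(f,(.6195,-.0541,.086))); print(u-60,v-60)
a=f['color'][:,:,::-1]; A=cv2.resize(a[v-60:v+60,u-60:u+60],(400,400),interpolation=cv2.INTER_CUBIC)
g=save('side','s20'); u,v=map(int,proj(g,(.62,-.054,.06))); B=cv2.resize(g['color'][v-40:v+40,u-40:u+40,::-1],(400,400),interpolation=cv2.INTER_CUBIC)
cv2.imwrite('pics/f20.png',np.hstack([A,B]))
P=cloud(f); c=np.array([.6195,-.0541]); r=np.hypot(P[...,0]-c[0],P[...,1]-c[1])
m=(r>.018)&(r<.026)&(P[...,2]>.07); q=P[m]; A_=np.c_[q[:,:2]-c,np.ones(len(q))]; co=np.linalg.lstsq(A_,q[:,2],rcond=None)[0]; print('top plane tilt/height',co.round(4),len(q))
m=(r>.031)&(r<.037)&(P[...,2]>.05); print('rim z',np.median(P[m][:,2]).round(4),m.sum())
th=np.radians(-19.1);X=np.array([np.cos(th),np.sin(th)]);Y=np.array([-X[1],X[0]]); d=P[...,:2]-c; x=d@X;y=d@Y
m=(x>-.006)&(x<.012)&(abs(y)<.003); print('key z',np.median(P[m][:,2]).round(4))
E
```

```text
t 24.68 cur [ 0.6201 -0.0529  0.1723] th 58.52 F [-0.3  1.3 -0.2] open 0.0809 q6 expected -63.5
row [0.7, 112.3, 0.3] [0.0018, -0.0014, -0.0022]
199 134
top plane tilt/height [-2.6525  1.5859  0.1464] 3024
rim z 0.2514 4004
key z 0.0863
```

View pics/f20.png

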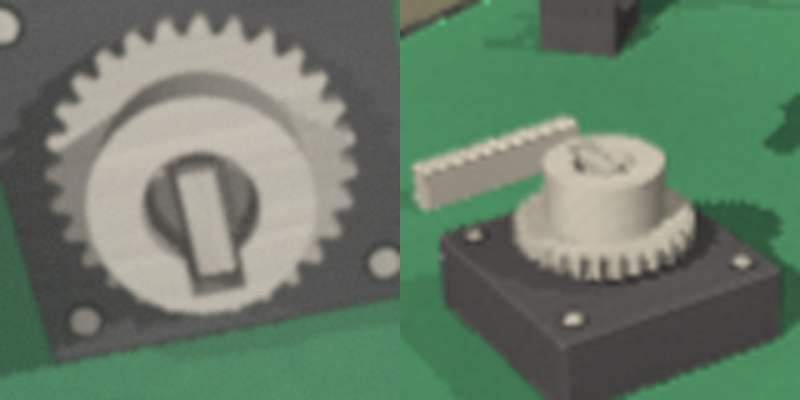

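Both views show the gear seated flat, with the key in its keyway. My plane fit picked up points on the gripper, so I'm repeating it with a height limit.

```bash
python3 - <<'E'
from h import *
f=load('w20')
P=cloud(f); c=np.array([.6195,-.0541]); r=np.hypot(P[...,0]-c[0],P[...,1]-c[1])
m=(r>.016)&(r<.026)&(P[...,2]>.078)&(P[...,2]<.1); q=P[m]; A_=np.c_[q[:,:2]-c,np.ones(len(q))]; co=np.linalg.lstsq(A_,q[:,2],rcond=None)[0]; print('top slope(deg)/height',np.degrees(co[:2]).round(2),co[2].round(4),len(q))
m=(r>.033)&(r<.037)&(P[...,2]>.05)&(P[...,2]<.075); print('rim z',np.median(P[m][:,2]).round(4),m.sum())
G=lambda x,y: onplane(f,199+(x+.5)*.3-.5,134+(y+.5)*.3-.5,.086)
l,rr,t,b=G(86,205),G(318,205),G(203,97),G(203,313); print('boss',np.linalg.norm(l-rr),((l+rr)/2).round(4),((t+b)/2).round(4))
k=(G(196,296)+G(243,284))/2; cc=(l+rr+t+b)/4; d=k-cc; print('yaw',np.degrees(np.arctan2(d[1],d[0])),np.linalg.norm(d))
print(monitor.read_state()['contact_force'].round(1))
E
```

```text
top slope(deg)/height [-1.02  0.41] 0.0861 1840
rim z 0.0582 728
boss 0.056564663058937294 [ 0.6201 -0.0545  0.086 ] [ 0.6211 -0.0548  0.086 ]
yaw -20.49330963980563 0.022603416735800408
[-0.2  0.3 -0.4]
```

```bash
python3 - <<'E'
from h import *
f=load('w20'); c=np.array([.6195,-.0541])
P=cloud(f); r=np.hypot(P[...,0]-c[0],P[...,1]-c[1])
for n,m in(('rim',(r>.0295)&(r<.039)&(abs(P[...,2]-.058)<.005)),('block',(r>.044)&(r<.08)&(abs(P[...,2]-.04)<.005)),('top',(r>.016)&(r<.026)&(abs(P[...,2]-.086)<.005))):
    q=P[m]; A=np.c_[q[:,:2]-c,np.ones(len(q))]; co=np.linalg.lstsq(A,q[:,2],rcond=None)[0]; res=q[:,2]-A@co; k=abs(res)<.002; co=np.linalg.lstsq(A[k],q[k,2],rcond=None)[0]; print(n,np.degrees(co[:2]).round(2),co[2].round(4),len(q))
print(ticket.close_job())
E
```

```text
rim [ 0.08 -0.12] 0.0582 1525
block [ 0.05 -0.03] 0.0402 7936
top [-0.16  0.  ] 0.0863 1809
the job is handed in; nothing more can be done
None
```

The gear is mounted on the spindle over the key, and the job was handed in at about 25 s of the 67 s allowed. I picked the plain grey key and left the purple one alone. The key went into the slot first; I then carried the gear over by its boss, lowered it in small steps onto the shoulder and let go.

**Last checks on the key:** before the gear went on, its top measured 86.1 mm above the bench, where fully home is 86. It sat 5.6 mm from the spindle axis along the slot (6 called for) and within 0.1 mm of the slot's centreline.

**Last checks on the gear:** its top measured 86.3 mm and its rim 58.2 mm, against 86 and 58 for a flush seat. Its tilt measured within about 0.2°. Its turn read −20.5° by eye against the spindle's −19.1°, within the keyway's play. Its boss centre read 1–1.5 mm off my axis estimate, about what the bore's play and the camera calibration allow.

**Forces:** the wrist force I read stayed under about 15 N. Contact on seating was a change of about 14 N. At hand-in the gripper was open and about 110 mm above where it let go, touching nothing.

**Disagreements:**
- The first flatness fit was spoiled by points on the gripper, and the second showed about 1° of tilt. The final fit, which trimmed outliers, did not show that tilt.
- The jaws close about 1 mm to one side of the tool centre. The key was therefore held about 2.5° off upright until I released it in the slot, where it straightened.

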